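# Load the lens carriage and clamp it at the measuring stop of an optical rail

## Task

Draw the blue carriage back along the optical rail to the yellow loading stop; with it parked there, take the white alignment target off its tray and stand it on the black rubber mat, and stand every lens holder upright in the tray, glass facing along the rail so that the beam can pass through. Then slide the loaded carriage fully home to the red stop by the telescope and press its red sprung clamp lever down until it snaps and stays down. Leave the mirror, the blue cup and the grey meter box where they are.

Things in the scene. Friction and masses are not known exactly. Their poses are not given: they have to be found in the camera images.
- carriage (a joint): Position of the carriage along the rail, m: 0 against the yellow loading stop (the robot's right, -y end), 0.20 against the red measuring stop (the +y end, beside the grey telescope). About 3 N of sliding friction plus some drag; it stays where it is left.
- tray_center (a point): Centre of the floor of the tray on the blue carriage; moves with the carriage. Its y axis runs along the rail from yellow to red stop, x across it away from the robot, z up. The inner floor measures 60 mm (x) by 260 mm (y), within a rim 6 mm thick and 8 mm high; the floor is 45 mm above the bench. The blue plate is 72 mm (x) by 272 mm (y). Five holders fit in one row along y at 50 mm spacing. The rail turns up to 0.1 rad from start to start, and is fixed.
- knob_grip (a point): Point on the axis of the carriage's upright black push-pull knob, 15 mm below its orange top; knob 18 mm in diameter, 50 mm tall, standing at tray y = +185 mm, its foot level with the tray floor. It is fixed to the carriage: hold it by the sides from above, or push it.
- clamp_lever (a joint): Angle of the red clamp lever on the yellow-stop end of the carriage, rad: 0 raised, 0.50 fully down (lever arm level). It is sprung: it pushes back with up to about 6 N at the pad, until at 0.38 it passes over centre, snaps down to 0.50 and holds itself there with about 3 N; let go earlier it springs up again.
- lever_pad (a point): Centre of the upper face of the red pad at the lever's tip (pad 30 mm across the rail, 26 mm along the lever). The hinge axis lies across the rail at tray y = -146 mm, 10 mm above the tray floor, and the lever points away from the tray; the pad centre is 72 mm from the hinge: about 50 mm above the tray floor when raised and 16 mm above it when down, so it moves 34 mm down and 12 mm outwards.
- holder_a: Lens holder, red glass. Dark foot 46 mm (own x) by 40 mm (own y), 10 mm high; on it a black frame 40 mm wide (own x), 16 mm thick (own y), top 62 mm above the underside, round glass facing own +y and -y, glass-coloured patch on top. Flat side edges, good to grip across the 40 mm. Origin: centre of underside; z up. 130 to 210 g, bottom-heavy. Three to five holders are present; absent ones read None.
- holder_b: Same, green glass.
- holder_c: Same, blue glass.
- holder_d: Same, amber glass.
- holder_e: Same, pale glass.
- mirror_post: Bystander: round mirror on a post with a round foot 60 mm in diameter, 133 mm tall; origin under the foot.
- pen_cup: Bystander: empty blue cup 72 mm in diameter, 85 mm tall; origin under it.
- power_meter: Bystander: grey meter box 100 x 70 x 45 mm; origin under its centre.
- target: White alignment target with a black cross on both faces; same shape, sizes and axes as a lens holder. It starts standing on the tray.
- mat_center (a point): Centre of the upper face of the black rubber parking mat, 110 x 110 mm and 3 mm thick, lying fixed on the bench; z up.

How it is judged:
By the outcome, as a careful person would: the job done as asked, in the order asked, and still so for the second after the job is handed in, with the robot touching nothing.
Of holder_a, holder_b, holder_c, holder_d, holder_e only 3 to 5 are there at a start; the rules pass over those that are not, and their reading is None.
At some moment in a run one of holder_a, holder_b, holder_c, holder_d, holder_e may be knocked a few centimetres aside while the robot is not near it.
Once in a run the grip may slacken for a moment while it holds something.
It also fails if it takes over 210 s, if anything falls off the work surface, if the arm or the gripper's body presses on something with over 40 N, if the wrist force passes 120 N, or if a joint passes its speed limit or range.

## Robot

A 6-joint arm with a two-finger parallel gripper is mounted at the origin on the work surface. World frame = base frame: x ahead of the robot, y to its left, z up, the work surface at z = 0. Lengths are in m, angles in rad, forces in N, time in s.
With the tool pointing down it reaches from about 0.3 to 0.875 m from the base axis. Payload 6.4 kg.
Tool frame: the origin (TCP) lies midway between the tips of the shut fingers; the grasp point (between the pads) lies 19 mm behind it (ctrl.pinch_z is the distance from the TCP to the grasp point, in m); z points along the fingers, y is the line along which they close (so a half turn about z gives the same grasp; the last joint's range is limited). The gripper opens to 85 mm and grips with 20 to 120 N. Pads are 22 mm wide; open, the fingers measure 114 mm over their backs; the gripper's body (76 mm by 85 mm) begins 54 mm behind the grasp point. The pads swing forward as they close: fully open they stand 13 mm farther back than shut.
Start: joints at [-1.452, 0.181, 1.607, -0, 1.354, -0.206], TCP at [0.184, -0.545, 0.21] pointing down, gripper open.
Joint ranges: [-2.99, 2.99], [-0.89, 2.07], [0.3, 2.58], [-1.14, 4.28], [0, 2.63], [-3.12, 3.12]. Speed limits (rad/s): [2.57, 2.57, 3.01, 3.14, 3.14, 3.14].

## Interface

Orientations are given as a unit quaternion [w, x, y, z].
In Python, from bench import ctrl gives the robot as it stands.
- The arm moves only by the tool apply_moves, never from a script. Its argument "moves" is a list of rows, each an object with "jaw": the opening, from 0 (shut) to 1 (fully open); "offset": the shift along the tool's x, y, z in mm, a list of three; "rot": the turn, a rotation vector about the tool's x, y, z in degrees, a list of three. In form: [{"jaw": jaw, "offset": [dx, dy, dz], "rot": [ax, ay, az]}, ...]. A call has exactly 5 rows; each row shifts and turns the commanded pose from where the row before left it, along the tool's axes as they then stand; what a row does not reach is not made up. A row lasts 1/8 s, in which the tool goes at most 62.5 mm and 10.7 degrees, less where a joint would pass 70% of its speed; a pose out of reach is approached as far as the arm can. A call is refused whole if a number of a shift passes 62.5 or a number of a turn 10.7, either way. A call with a gripper value outside its range is refused whole. The fingers move at their own pace and stop on an object; the grip force is fixed at half the most. Time passes only in rows, so rows that do not move let the fingers close, or fill a call up. It gives the time, the measured TCP pose, the force, the opening and the grip force at its end, in the units of the state.
- ctrl.get_obs(): the state, without advancing time (a new reading comes with each control period).
- ctrl.camera(name): name is "scene" or "top" or "wrist"; returns (picture, depth): 400x640x3 uint8, red, green, blue; 400x640 float32, m along the optical axis (not along the pixel's ray), 0 where there is no reading.
- ctrl.camera_params(name): a dict with "K" (3x3 intrinsics, pixels), "cam_to_world" (4x4, takes a point from camera to world coordinates); the wrist camera has in their place "mount" (4x4, takes a point from camera to tool coordinates, whose origin is the TCP and whose axes are the flange's). Camera axes: x right, y down, z forward; pixel columns grow to the right and rows downward; lengths in m; the calibration is good to about 2 mm. A picture is of the moment at which its call begins: read the wrist's pose just before it. camera_params takes no time and is no camera call.
- ctrl.hand_in(): hands the job in; it is judged then, once.
Trained networks look in the newest picture that a camera, given by its name, has taken for a name from the list of things; names that differ only in an ending like _2 or _b are one class to them, and where a whole thing is asked for, a point or a joint stands for the part that bears it (a point fixed in the world has none). Each returns a list of dicts, best first, with "score" (0 to 1); they miss things now and then, are a little off and sometimes report something else, mostly with a low value. They report only what shows in the picture. A call takes as long as a camera call.
- ctrl.outline_of(camera, target): "region" (400x640 bool, what is visible of it) and "position" ([column, row] in pixels, amid what is visible of it).
The state is a dict: "time_s": time; "q": joint angles; "dq": joint speeds; "joint_efforts": joint torques, N m; "eef_pos": TCP position; "eef_rot": TCP orientation; "wrist_force": force on the tool from outside, world axes, zero at the start; "torque": the same for the moment, N m; "opening": opening from 0.0 (shut) to 1.0 (fully open); "grasp_force": force on a finger pad.
Only numpy, scipy, OpenCV 4.12 (cv2) and the standard library are available. Lean on these libraries where they do the work, as an engineer would, in place of code of your own. Each camera call takes 0.05 s, during which the arm holds its last target. There are 200 camera calls.

## Working session

There is one attempt and no reset: what is moved stays moved. The work goes in short steps, Python scripts to look and compute and a tool call to move; the robot and the scene stay as the last step left them, time stands still between calls to the robot, and variables do not carry over. Pictures are saved under pics/ and viewed, at most 14 in all, crops included, and the job is handed in when it is done.

Besides the shell and the picture viewer there is one more tool, called after "Emit:" as name(argument=value, ...) on one line, values as JSON. apply_moves: Moves the arm, as the interface text tells. Its arguments: {"type":"object","properties":{"moves":{"type":"array"}},"required":["moves"]}

```bash
ls; mkdir -p pics; cat > h.py <<'E'
import numpy as np, cv2
from bench import ctrl
from scipy.spatial.transform import Rotation as R
def Rq(q): return R.from_quat([q[1],q[2],q[3],q[0]])
def snap(cam):
    o=ctrl.get_obs(); im,d=ctrl.camera(cam); p=ctrl.camera_params(cam); K=np.array(p["K"])
    if cam=="wrist":
        T=np.eye(4); T[:3,:3]=Rq(o["eef_rot"]).as_matrix(); T[:3,3]=o["eef_pos"]; T=T@np.array(p["mount"])
    else: T=np.array(p["cam_to_world"])
    v,u=np.mgrid[:400,:640]
    P=np.stack([(u-K[0,2])/K[0,0]*d,(v-K[1,2])/K[1,1]*d,d],-1)@T[:3,:3].T+T[:3,3]
    P[d==0]=np.nan
    return im,d,P,K,T
def save(im,n,s=1.25): cv2.imwrite("pics/"+n,cv2.resize(im,None,fx=s,fy=s)[...,::-1])
def st():
    o=ctrl.get_obs(); e=Rq(o["eef_rot"]).as_matrix()
    print("t",round(o["time_s"],2),"tcp",np.round(o["eef_pos"],4),"x",np.round(e[:,0],3),"y",np.round(e[:,1],3),"z",np.round(e[:,2],3),"F",np.round(o["wrist_force"],1),"op",round(o["opening"],3),"gf",np.round(o["grasp_force"],1),"q6",np.round(o["q"],2))
E
python3 - <<'E'
from h import *
st()
for c in ("top","scene"):
    im,d,P,K,T=snap(c); save(im,c+"0.png"); np.save(c+"P.npy",P); print(c,T[:3,3],T[:3,2])
    for n in ["holder_a","target","knob_grip","lever_pad","mat_center","mirror_post","pen_cup","power_meter","tray_center"]:
        for r in ctrl.outline_of(c,n)[:6]:
            m=r["region"]; q=P[m]; q=q[~np.isnan(q[:,0])]
            if len(q): print(n,round(r["score"],2),np.round(r["position"]),m.sum(),"med",np.round(np.median(q,0),3),"max z",np.round(np.percentile(q[:,2],98),3),"col",np.median(im[m],0))
E
```

```text
pics
t 0.0 tcp [ 0.1834 -0.5443  0.2087] x [0.948 0.319 0.   ] y [ 0.319 -0.948 -0.002] z [-0.     0.002 -1.   ] F [-0.8 -0.8  0.1] op 1.004 gf 0.0 q6 [-1.45  0.18  1.61  0.    1.35 -0.21]
top [ 0.44888516 -0.09092458  1.27802223] [ 0.11683547  0.01607187 -0.99302123]
holder_a 0.72 [376. 250.] 134 med [ 0.43  -0.252  0.048] max z 0.066 col [55. 61. 67.]
holder_a 0.61 [269. 250.] 195 med [0.429 0.099 0.012] max z 0.065 col [88. 76. 66.]
holder_a 0.59 [341. 247.] 164 med [ 0.433 -0.144  0.013] max z 0.065 col [85. 74. 53.]
holder_a 0.44 [232. 246.] 167 med [0.426 0.216 0.037] max z 0.066 col [69. 48. 46.]
holder_a 0.15 [373. 196.] 216 med [ 0.598 -0.249  0.079] max z 0.101 col [145.  23.  19.]
target 0.74 [316. 199.] 167 med [ 0.596 -0.06   0.058] max z 0.11 col [75. 77. 99.]
knob_grip 0.9 [326. 200.] 2200 med [ 0.598 -0.092  0.046] max z 0.096 col [ 38.  80. 141.]
lever_pad 0.7 [344. 150.] 430 med [ 0.773 -0.152  0.036] max z 0.087 col [22. 46. 87.]
lever_pad 0.69 [375. 198.] 209 med [ 0.598 -0.25   0.079] max z 0.101 col [145.  23.  19.]
mat_center 0.69 [190. 246.] 1004 med [0.432 0.
[... 1178 characters left out ...]
0.52 [275. 225.] 245 med [ 0.603 -0.256  0.078] max z 0.101 col [169.  15.   2.]
mat_center 0.83 [420. 126.] 763 med [0.436 0.37  0.002] max z 0.009 col [35. 33. 31.]
mat_center 0.59 [336. 257.] 717 med [ 0.756 -0.149  0.05 ] max z 0.087 col [ 9. 41. 89.]
mirror_post 0.8 [388. 232.] 515 med [0.76  0.017 0.015] max z 0.133 col [29. 27. 26.]
pen_cup 0.85 [335. 258.] 652 med [ 0.757 -0.149  0.05 ] max z 0.086 col [ 8. 41. 88.]
pen_cup 0.23 [286. 182.] 213 med [ 0.446 -0.153  0.026] max z 0.065 col [85. 74. 34.]
power_meter 0.71 [167. 225.] 895 med [ 0.426 -0.526  0.044] max z 0.052 col [ 64. 111.  67.]
tray_center 0.97 [326. 212.] 2935 med [ 0.611 -0.096  0.045] max z 0.095 col [ 39.  89. 122.]
```

View pics/top0.png

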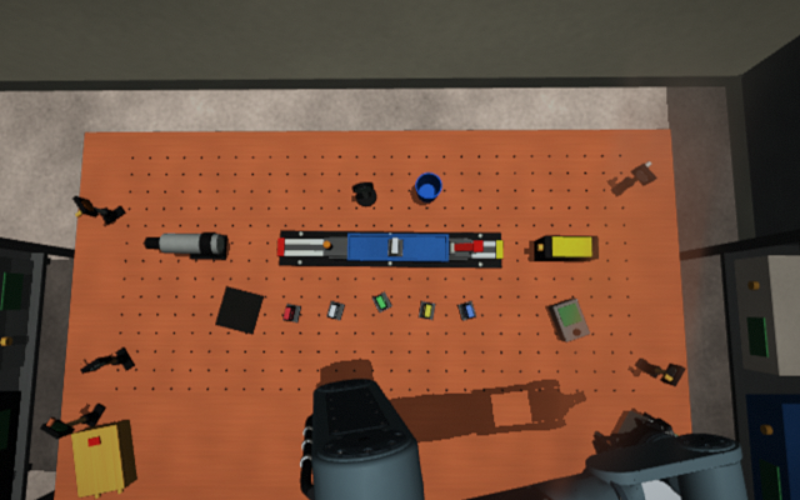

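View pics/scene0.png

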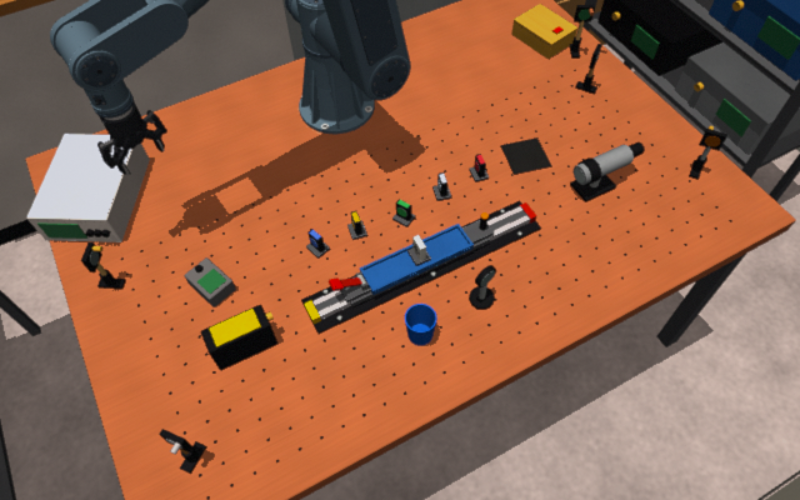

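```bash
cat >> h.py <<'E'
def rect(P,c,z0,z1,r=.04):
    "min-area rectangle of cloud points between heights z0,z1 within r of c: centre, long-axis yaw deg, sizes mm, n"
    q=P.reshape(-1,3); q=q[~np.isnan(q[:,0])]
    q=q[(q[:,2]>z0)&(q[:,2]<z1)&(np.hypot(q[:,0]-c[0],q[:,1]-c[1])<r)]
    if len(q)<8: return None
    (cx,cy),(w,h),a=cv2.minAreaRect((q[:,:2]*1000).astype(np.float32))
    if w<h: w,h,a=h,w,a+90
    return round(cx/1000,4),round(cy/1000,4),round((a+90)%180-90,1),round(w,1),round(h,1),len(q),round(float(np.median(q[:,2])),4)
E
python3 - <<'E'
from h import *
for cam in ("top","scene"):
    P=np.load(cam+"P.npy")
    print(cam,"plate",rect(P,(.598,-.09),.04,.056,.25))
    print("knob",rect(P,(.6,.12),.09,.1,.06)," lever",rect(P,(.6,-.25),.085,.11,.06),"target",rect(P,(.6,-.06),.1,.115))
    for c in [(.43,-.252),(.43,-.148),(.455,-.025),(.43,.099),(.43,.215)]: print(rect(P,c,.056,.072))
    print("mat",rect(P,(.433,.37),.001,.008,.09),"meter",rect(P,(.41,-.52),.03,.06,.09))
    q=P.reshape(-1,3);q=q[~np.isnan(q[:,0])]; m=(abs(q[:,0]-.6)<.05)&(abs(q[:,1])<.5)&(q[:,2]>.012)
    h=[(round(y,2),round(float(np.percentile(q[m&(abs(q[:,1]-y)<.01)][:,2],95)),3)) for y in np.arange(-.42,.42,.02) if (m&(abs(q[:,1]-y)<.01)).sum()>3]; print(h)
E
```

```text
top plate (0.5999, -0.0649, -89.5, 400.4, 382.0, 2027, 0.0459)
knob (0.6026, 0.1158, 46.0, 16.3, 16.0, 26, 0.0972)  lever (0.5981, -0.2725, 88.0, 35.3, 26.9, 84, 0.0941) target (0.5983, -0.0614, 0.1, 36.4, 16.1, 62, 0.1061)
(0.4306, -0.2561, 17.8, 38.8, 15.5, 62, 0.0616)
(0.4319, -0.1461, -1.8, 36.3, 16.2, 60, 0.0619)
(0.4532, -0.0234, 27.2, 38.2, 16.4, 59, 0.062)
(0.4303, 0.1036, -15.7, 39.0, 15.5, 62, 0.0615)
(0.4239, 0.2231, -10.7, 39.1, 16.4, 62, 0.0621)
mat (0.4322, 0.3697, -58.4, 177.5, 175.3, 1126, 0.0032) meter (0.4068, -0.5261, 20.2, 101.3, 72.2, 677, 0.0448)
[(np.float64(-0.36), 0.033), (np.float64(-0.34), 0.033), (np.float64(-0.32), 0.03), (np.float64(-0.3), 0.031), (np.float64(-0.28), 0.101), (np.float64(-0.26), 0.091), (np.float64(-0.24), 0.079), (np.float64(-0.22), 0.068), (np.float64(-0.2), 0.06), (np.float64(-0.18), 0.054), (np.float64(-0.16), 0.054), (np.float64(-0.14), 0.054), (np.float64(-0.12), 0.054), (np.float64(-0.1), 0.055), (np.float64(-0.08), 0.057), (np.float64(-0.06), 0.109), (np.float64(-0.04), 0.057), (np.float64(-0.02), 0.054), (np.float64(0.0), 0.053),
[... 1143 characters left out ...]
.float64(-0.22), 0.066), (np.float64(-0.2), 0.056), (np.float64(-0.18), 0.053), (np.float64(-0.16), 0.053), (np.float64(-0.14), 0.054), (np.float64(-0.12), 0.054), (np.float64(-0.1), 0.054), (np.float64(-0.08), 0.097), (np.float64(-0.06), 0.109), (np.float64(-0.04), 0.054), (np.float64(-0.02), 0.054), (np.float64(0.0), 0.054), (np.float64(0.02), 0.053), (np.float64(0.04), 0.054), (np.float64(0.06), 0.056), (np.float64(0.08), 0.048), (np.float64(0.1), 0.086), (np.float64(0.12), 0.098), (np.float64(0.14), 0.045), (np.float64(0.16), 0.029), (np.float64(0.18), 0.031), (np.float64(0.2), 0.03), (np.float64(0.22), 0.03), (np.float64(0.24), 0.032), (np.float64(0.26), 0.033), (np.float64(0.4), 0.11)]
```

Emit:
apply_moves(moves=[{"jaw": 1, "offset": [0, 0, 0], "rot": [0, 0, -10.2]}, {"jaw": 1, "offset": [0, 0, 0], "rot": [0, 0, -10.2]}, {"jaw": 1, "offset": [0, 0, 0], "rot": [0, 0, -10.2]}, {"jaw": 1, "offset": [0, 0, 0], "rot": [0, 0, -10.2]}, {"jaw": 1, "offset": [0, 0, 0], "rot": [0, 0, -10.2]}])

```text
time_s: 1.62
eef_pos: [0.1835, -0.5449, 0.2096]
eef_rot: [-0.0, 0.819, 0.573, 0.0]
wrist_force: [-0.3, -0.0, -0.8]
opening: 1.002
grasp_force: 0.0
```

Emit:
apply_moves(moves=[{"jaw": 1, "offset": [0, 0, 0], "rot": [0, 0, -10.2]}, {"jaw": 1, "offset": [0, 0, 0], "rot": [0, 0, -10.2]}, {"jaw": 1, "offset": [44, 26, 0], "rot": [0, 0, 0]}, {"jaw": 1, "offset": [44, 26, 0], "rot": [0, 0, 0]}, {"jaw": 1, "offset": [44, 26, 0], "rot": [0, 0, 0]}])

```text
time_s: 2.25
eef_pos: [0.262, -0.4117, 0.2096]
eef_rot: [0.0, 0.707, 0.707, 0.0]
wrist_force: [2.5, 0.3, 0.3]
opening: 1.005
grasp_force: 0.0
```

Emit:
apply_moves(moves=[{"jaw": 1, "offset": [44, 26, 0], "rot": [0, 0, 0]}, {"jaw": 1, "offset": [44, 26, 0], "rot": [0, 0, 0]}, {"jaw": 1, "offset": [44, 26, 0], "rot": [0, 0, 0]}, {"jaw": 1, "offset": [44, 26, 0], "rot": [0, 0, 0]}, {"jaw": 1, "offset": [44, 26, 0], "rot": [0, 0, 0]}])

```text
time_s: 2.88
eef_pos: [0.3922, -0.1916, 0.21]
eef_rot: [0.001, 0.707, 0.707, 0.0]
wrist_force: [1.1, -0.8, 0.3]
opening: 1.004
grasp_force: 0.0
```

Emit:
apply_moves(moves=[{"jaw": 1, "offset": [44, 26, 0], "rot": [0, 0, 0]}, {"jaw": 1, "offset": [44, 26, 0], "rot": [0, 0, 0]}, {"jaw": 1, "offset": [44, 26, 0], "rot": [0, 0, 0]}, {"jaw": 1, "offset": [44, 26, 0], "rot": [0, 0, 0]}, {"jaw": 1, "offset": [44, 26, 0], "rot": [0, 0, 0]}])

```text
time_s: 3.5
eef_pos: [0.5222, 0.0287, 0.2099]
eef_rot: [0.0, 0.707, 0.707, 0.0]
wrist_force: [1.1, -0.9, 0.1]
opening: 1.002
grasp_force: 0.0
```

```bash
python3 - <<'E'
from h import *
st()
im,d,P,K,T=snap("wrist"); save(im,"w1.png"); print(K[0],T[:3,3],T[:3,2])
print(rect(P,(.604,.115),.088,.105,.04),rect(P,(.6,-.06),.1,.115))
E
```

```text
t 3.5 tcp [0.5222 0.0287 0.2099] x [-0.  1. -0.] y [1.    0.    0.001] z [ 0.001 -0.    -1.   ] F [ 1.1 -0.9  0.1] op 1.002 gf 0.0 q6 [-0.17  0.06  1.74 -0.    1.34 -0.17]
[282.60803674   0.         314.67523739] [0.52319527 0.10776029 0.37582818] [ 0.00160128 -0.31189547 -0.95011507]
(0.605, 0.1151, -41.4, 18.0, 18.0, 364, 0.0985) (0.5972, -0.0618, -2.8, 32.1, 17.1, 477, 0.1085)
```

View pics/w1.png

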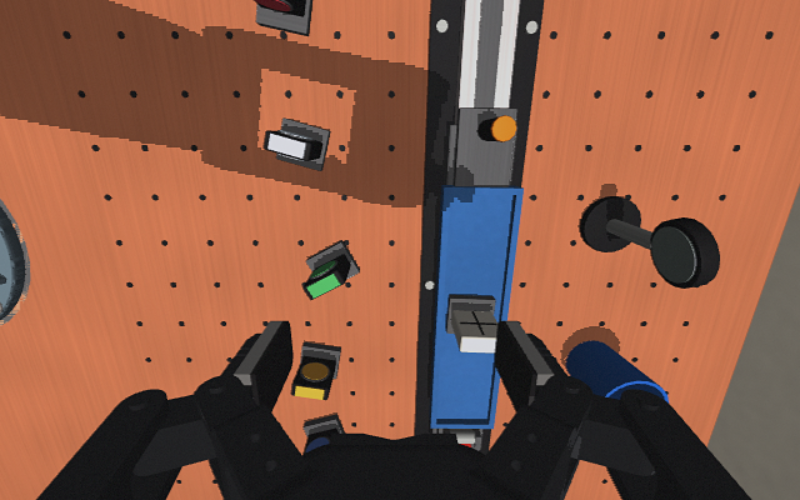

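Emit:
apply_moves(moves=[{"jaw": 1, "offset": [43, 41, 0], "rot": [0, 0, 0]}, {"jaw": 1, "offset": [43.5, 41.5, 0], "rot": [0, 0, 0]}, {"jaw": 0.7, "offset": [0, 0, 45], "rot": [0, 0, 0]}, {"jaw": 0.6, "offset": [0, 0, 52], "rot": [0, 0, 0]}, {"jaw": 0.6, "offset": [0, 0, 50], "rot": [0, 0, 0]}])

```text
time_s: 4.18
eef_pos: [0.6039, 0.1138, 0.0611]
eef_rot: [0.0, 0.707, 0.707, 0.0]
wrist_force: [0.7, -0.1, 0.2]
opening: 0.603
grasp_force: 0.0
```

Emit:
apply_moves(moves=[{"jaw": 0, "offset": [0, 0, 0], "rot": [0, 0, 0]}, {"jaw": 0, "offset": [0, 0, 0], "rot": [0, 0, 0]}, {"jaw": 0, "offset": [0, 0, 0], "rot": [0, 0, 0]}, {"jaw": 0, "offset": [0, 0, 0], "rot": [0, 0, 0]}, {"jaw": 0, "offset": [0, 0, 0], "rot": [0, 0, 0]}])

```text
time_s: 4.8
eef_pos: [0.6043, 0.1136, 0.0643]
eef_rot: [0.001, 0.707, 0.707, 0.0]
wrist_force: [-5.3, -1.4, 1.3]
opening: 0.171
grasp_force: 59.3
```

Emit:
apply_moves(moves=[{"jaw": 0, "offset": [-8, 0, 0], "rot": [0, 0, 0]}, {"jaw": 0, "offset": [-8, 0, 0], "rot": [0, 0, 0]}, {"jaw": 0, "offset": [-8, 0, 0], "rot": [0, 0, 0]}, {"jaw": 0, "offset": [-8, 0, 0], "rot": [0, 0, 0]}, {"jaw": 0, "offset": [-8, 0, 0], "rot": [0, 0, 0]}])

```text
time_s: 5.42
eef_pos: [0.6038, 0.0745, 0.0642]
eef_rot: [-0.0, 0.707, 0.707, 0.001]
wrist_force: [-7.0, 3.0, 4.2]
opening: 0.168
grasp_force: 59.6
```

Emit:
apply_moves(moves=[{"jaw": 0, "offset": [-3, 0, 0], "rot": [0, 0, 0]}, {"jaw": 0, "offset": [-3, 0, 0], "rot": [0, 0, 0]}, {"jaw": 0, "offset": [-3, 0, 0], "rot": [0, 0, 0]}, {"jaw": 0, "offset": [-3, 0, 0], "rot": [0, 0, 0]}, {"jaw": 0, "offset": [-3, 0, 0], "rot": [0, 0, 0]}])

```text
time_s: 6.05
eef_pos: [0.6037, 0.0595, 0.0642]
eef_rot: [-0.0, 0.707, 0.707, 0.0]
wrist_force: [-8.1, 4.6, 4.9]
opening: 0.171
grasp_force: 59.7
```

Emit:
apply_moves(moves=[{"jaw": 0, "offset": [-4, 0, 0], "rot": [0, 0, 0]}, {"jaw": 0, "offset": [-3, 0, 0], "rot": [0, 0, 0]}, {"jaw": 0, "offset": [-3, 0, 0], "rot": [0, 0, 0]}, {"jaw": 0, "offset": [-2, 0, 0], "rot": [0, 0, 0]}, {"jaw": 0, "offset": [-2, 0, 0], "rot": [0, 0, 0]}])

```text
time_s: 6.68
eef_pos: [0.6035, 0.0455, 0.0642]
eef_rot: [-0.001, 0.707, 0.707, 0.0]
wrist_force: [-7.7, 4.0, 6.2]
opening: 0.17
grasp_force: 59.7
```

```bash
python3 - <<'E'
from h import *
im,d,P,K,T=snap("scene"); cv2.imwrite("pics/s1.png",cv2.resize(im[140:290,200:480],None,fx=2.8,fy=2.8,interpolation=cv2.INTER_CUBIC)[...,::-1])
E
```

```text
(no output)
```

View pics/s1.png

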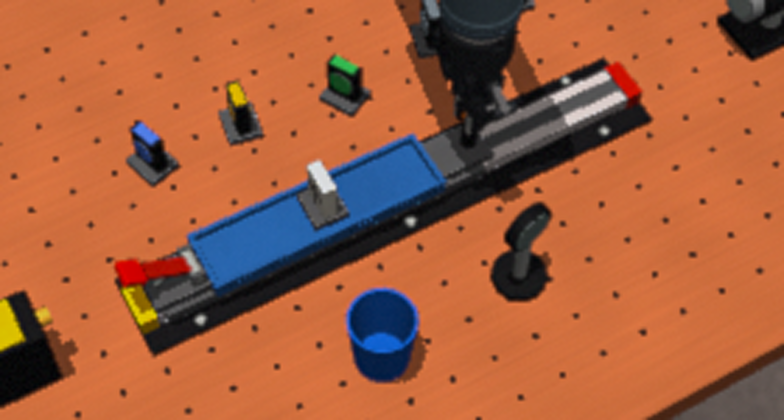

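Emit:
apply_moves(moves=[{"jaw": 0, "offset": [-2, 0, 0], "rot": [0, 0, 0]}, {"jaw": 0, "offset": [-2, 0, 0], "rot": [0, 0, 0]}, {"jaw": 0, "offset": [-2, 0, 0], "rot": [0, 0, 0]}, {"jaw": 0, "offset": [-2, 0, 0], "rot": [0, 0, 0]}, {"jaw": 0, "offset": [-2, 0, 0], "rot": [0, 0, 0]}])

```text
time_s: 7.35
eef_pos: [0.6034, 0.0364, 0.0642]
eef_rot: [-0.001, 0.707, 0.707, 0.001]
wrist_force: [-8.6, 10.1, 5.7]
opening: 0.167
grasp_force: 59.8
```

Emit:
apply_moves(moves=[{"jaw": 0, "offset": [-2, 0, 0], "rot": [0, 0, 0]}, {"jaw": 0, "offset": [-2, 0, 0], "rot": [0, 0, 0]}, {"jaw": 0, "offset": [-2, 0, 0], "rot": [0, 0, 0]}, {"jaw": 0, "offset": [0, 0, 0], "rot": [0, 0, 0]}, {"jaw": 0, "offset": [0, 0, 0], "rot": [0, 0, 0]}])

```text
time_s: 7.98
eef_pos: [0.6034, 0.0364, 0.0642]
eef_rot: [-0.004, 0.707, 0.707, 0.004]
wrist_force: [-6.5, 27.6, 6.8]
opening: 0.168
grasp_force: 59.8
```

Emit:
apply_moves(moves=[{"jaw": 0, "offset": [4, 0, 0], "rot": [0, 0, 0]}, {"jaw": 0.5, "offset": [2, 0, 0], "rot": [0, 0, 0]}, {"jaw": 0.8, "offset": [0, 0, 0], "rot": [0, 0, 0]}, {"jaw": 0.8, "offset": [0, 0, 0], "rot": [0, 0, 0]}, {"jaw": 0.8, "offset": [0, 0, -30], "rot": [0, 0, 0]}])

```text
time_s: 8.6
eef_pos: [0.6021, 0.0343, 0.0906]
eef_rot: [-0.002, 0.707, 0.707, -0.001]
wrist_force: [-0.3, 1.6, 0.0]
opening: 0.804
grasp_force: 0.0
```

Emit:
apply_moves(moves=[{"jaw": 1, "offset": [0, 0, -60], "rot": [0, 0, 0]}, {"jaw": 1, "offset": [0, 0, -60], "rot": [0, 0, 0]}, {"jaw": 1, "offset": [-55, 0, 0], "rot": [0, 0, 0]}, {"jaw": 1, "offset": [-55, 0, 0], "rot": [0, 0, 0]}, {"jaw": 1, "offset": [-55, 0, 0], "rot": [0, 0, 0]}])

```text
time_s: 9.22
eef_pos: [0.6041, -0.1325, 0.2133]
eef_rot: [0.001, 0.707, 0.707, 0.0]
wrist_force: [-0.0, -0.2, 0.4]
opening: 0.999
grasp_force: 0.0
```

```bash
python3 - <<'E'
from h import *
st()
im,d,P,K,T=snap("wrist"); save(im,"w2.png")
print("knob",rect(P,(.604,.037),.088,.105,.03),"target",rect(P,(.6,-.14),.1,.115))
q=P.reshape(-1,3); c=im.reshape(-1,3).astype(int); m=(c[:,2]>c[:,0]+40)&(q[:,2]>.04)&(q[:,2]<.06)
(x,y),s,a=cv2.minAreaRect((q[m][:,:2]*1000).astype(np.float32)); print("plate",x,y,s,a)
for cam in("top","scene"):
    im,d,P,K,T=snap(cam); print(cam)
    for c in [(.43,-.252),(.43,-.148),(.455,-.025),(.43,.102),(.425,.22)]: print(rect(P,c,.056,.072,.05))
E
```

```text
t 9.22 tcp [ 0.6041 -0.1325  0.2133] x [ 0.     1.    -0.001] y [ 1.    -0.     0.002] z [ 0.002 -0.001 -1.   ] F [-0.  -0.2  0.4] op 0.999 gf 0.0 q6 [-0.41  0.27  1.49 -0.    1.38 -0.41]
knob (0.6043, 0.032, -0.8, 17.1, 7.5, 217, 0.098) target (0.6005, -0.1396, -0.8, 39.6, 16.7, 661, 0.1085)
plate 618.4486083984375 -187.4395751953125 (320.67047119140625, 270.86474609375) 58.17900466918945
top
(0.4307, -0.2564, 17.0, 38.9, 15.8, 62, 0.0619)
None
None
(0.4303, 0.1034, -17.5, 39.3, 16.1, 63, 0.0622)
(0.4236, 0.2226, -9.5, 39.4, 18.8, 63, 0.0619)
scene
(0.4354, -0.2595, 10.6, 41.7, 15.9, 63, 0.0617)
(0.4349, -0.149, -12.4, 42.1, 16.8, 58, 0.0608)
(0.4621, -0.0207, 24.7, 28.7, 13.8, 22, 0.0618)
(0.4347, 0.1019, -15.5, 41.7, 15.6, 51, 0.061)
(0.4308, 0.2201, -18.5, 40.4, 18.1, 49, 0.0606)
```

View pics/w2.png

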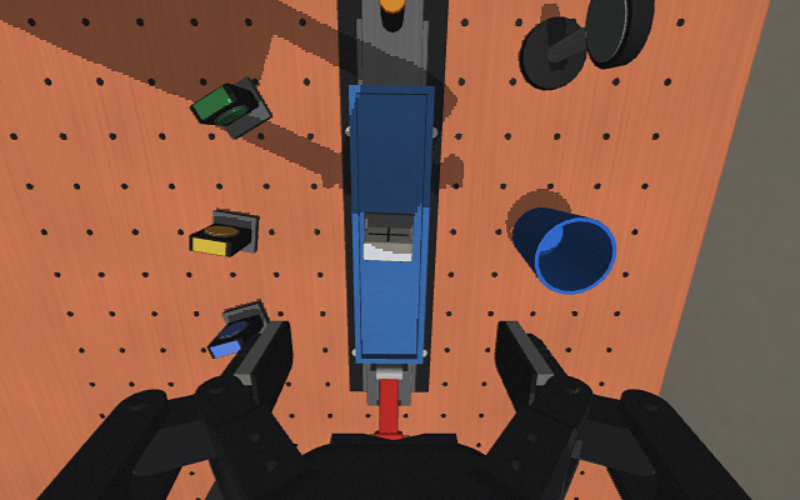

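Emit:
apply_moves(moves=[{"jaw": 1, "offset": [-7, -3.5, 0], "rot": [0, 0, 0]}, {"jaw": 1, "offset": [0, 0, 50], "rot": [0, 0, 0]}, {"jaw": 1, "offset": [0, 0, 50], "rot": [0, 0, 0]}, {"jaw": 1, "offset": [0, 0, 35], "rot": [0, 0, 0]}, {"jaw": 0.9, "offset": [0, 0, 14], "rot": [0, 0, 0]}])

```text
time_s: 10.0
eef_pos: [0.5989, -0.1356, 0.0612]
eef_rot: [-0.002, 0.706, 0.708, -0.001]
wrist_force: [-0.0, 0.3, 0.5]
opening: 0.902
grasp_force: 0.0
```

Emit:
apply_moves(moves=[{"jaw": 0, "offset": [0, 0, 0], "rot": [0, 0, 0]}, {"jaw": 0, "offset": [0, 0, 0], "rot": [0, 0, 0]}, {"jaw": 0, "offset": [0, 0, 0], "rot": [0, 0, 0]}, {"jaw": 0, "offset": [0, 0, 0], "rot": [0, 0, 0]}, {"jaw": 0, "offset": [0, 0, -5], "rot": [0, 0, 0]}])

```text
time_s: 10.62
eef_pos: [0.6005, -0.1374, 0.0692]
eef_rot: [0.0, 0.707, 0.707, 0.0]
wrist_force: [-0.2, -0.3, -1.7]
opening: 0.453
grasp_force: 60.4
```

Emit:
apply_moves(moves=[{"jaw": 0, "offset": [0, 0, -20], "rot": [0, 0, 0]}, {"jaw": 0, "offset": [0, 0, -40], "rot": [0, 0, 0]}, {"jaw": 0, "offset": [0, 0, -40], "rot": [0, 0, 0]}, {"jaw": 0, "offset": [0, 0, -35], "rot": [0, 0, 0]}, {"jaw": 0, "offset": [0, 0, 0], "rot": [0, 0, 0]}])

```text
time_s: 11.25
eef_pos: [0.6027, -0.1383, 0.2086]
eef_rot: [0.004, 0.707, 0.707, 0.001]
wrist_force: [0.8, -0.2, -2.4]
opening: 0.453
grasp_force: 60.7
```

Emit:
apply_moves(moves=[{"jaw": 0, "offset": [51, -17, 0], "rot": [0, 0, 0]}, {"jaw": 0, "offset": [51, -17, 0], "rot": [0, 0, 0]}, {"jaw": 0, "offset": [51, -17, 0], "rot": [0, 0, 0]}, {"jaw": 0, "offset": [51, -17, 0], "rot": [0, 0, 0]}, {"jaw": 0, "offset": [51, -17, 0], "rot": [0, 0, 0]}])

```text
time_s: 11.88
eef_pos: [0.5138, 0.1191, 0.2025]
eef_rot: [-0.001, 0.707, 0.707, -0.001]
wrist_force: [-0.1, -0.2, -1.7]
opening: 0.454
grasp_force: 60.7
```

Emit:
apply_moves(moves=[{"jaw": 0, "offset": [51, -17, 0], "rot": [0, 0, 0]}, {"jaw": 0, "offset": [51, -17, 0], "rot": [0, 0, 0]}, {"jaw": 0, "offset": [51, -17, 0], "rot": [0, 0, 0]}, {"jaw": 0, "offset": [51, -17, 0], "rot": [0, 0, 0]}, {"jaw": 0, "offset": [51, -17, 0], "rot": [0, 0, 0]}])

```text
time_s: 12.5
eef_pos: [0.4289, 0.3738, 0.2025]
eef_rot: [-0.0, 0.707, 0.707, -0.001]
wrist_force: [0.8, 0.7, -1.4]
opening: 0.455
grasp_force: 60.7
```

```bash
python3 - <<'E'
from h import *
st()
im,d,P,K,T=snap("wrist"); save(im,"w3.png")
z=P[...,2]; q=P[(z>-.002)&(z<.01)&(im.max(-1)<60)&(np.hypot(P[...,0]-.433,P[...,1]-.37)<.085)]
print("mat dark",len(q),cv2.minAreaRect((q[:,:2]*1000).astype(np.float32)))
E
```

```text
t 12.5 tcp [0.4289 0.3738 0.2025] x [-0.     1.    -0.001] y [ 1.     0.    -0.001] z [-0.001 -0.001 -1.   ] F [ 0.8  0.7 -1.4] op 0.455 gf 60.7 q6 [ 0.51  0.17  1.63 -0.    1.34  0.51]
mat dark 6035 ((433.04779052734375, 386.9255065917969), (126.38652801513672, 128.14410400390625), 85.16702270507812)
```

View pics/w3.png

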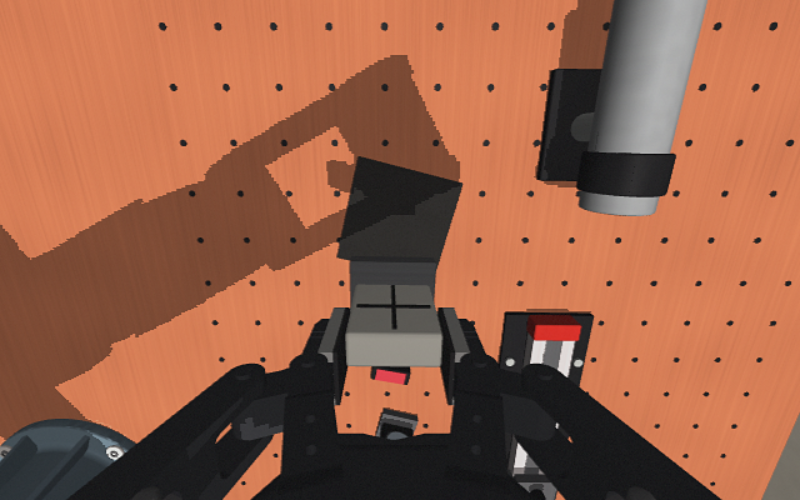

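Emit:
apply_moves(moves=[{"jaw": 0, "offset": [-4, 4.5, 0], "rot": [0, 0, 0]}, {"jaw": 0, "offset": [0, 0, 55], "rot": [0, 0, 0]}, {"jaw": 0, "offset": [0, 0, 55], "rot": [0, 0, 0]}, {"jaw": 0, "offset": [0, 0, 45], "rot": [0, 0, 0]}, {"jaw": 0, "offset": [0, 0, 15], "rot": [0, 0, 0]}])

```text
time_s: 13.18
eef_pos: [0.4329, 0.3657, 0.0301]
eef_rot: [-0.001, 0.708, 0.707, -0.003]
wrist_force: [-1.4, -0.3, -0.8]
opening: 0.451
grasp_force: 60.8
```

Emit:
apply_moves(moves=[{"jaw": 0, "offset": [0, 0, 5], "rot": [0, 0, 0]}, {"jaw": 0, "offset": [0, 0, 3], "rot": [0, 0, 0]}, {"jaw": 0, "offset": [0, 0, 1], "rot": [0, 0, 0]}, {"jaw": 0, "offset": [0, 0, 0], "rot": [0, 0, 0]}, {"jaw": 0, "offset": [0, 0, 0], "rot": [0, 0, 0]}])

```text
time_s: 13.8
eef_pos: [0.4352, 0.3689, 0.0252]
eef_rot: [0.0, 0.707, 0.707, 0.001]
wrist_force: [0.3, 0.0, -1.1]
opening: 0.449
grasp_force: 60.8
```

Emit:
apply_moves(moves=[{"jaw": 0, "offset": [0, 0, 2], "rot": [0, 0, 0]}, {"jaw": 0, "offset": [0, 0, 1.5], "rot": [0, 0, 0]}, {"jaw": 0, "offset": [0, 0, 0], "rot": [0, 0, 0]}, {"jaw": 0, "offset": [0, 0, 0], "rot": [0, 0, 0]}, {"jaw": 0, "offset": [0, 0, 0], "rot": [0, 0, 0]}])

```text
time_s: 14.42
eef_pos: [0.4353, 0.3692, 0.0239]
eef_rot: [0.0, 0.707, 0.707, 0.001]
wrist_force: [-7.6, -3.8, 19.9]
opening: 0.455
grasp_force: 63.4
```

Emit:
apply_moves(moves=[{"jaw": 0.7, "offset": [0, 0, 0], "rot": [0, 0, 0]}, {"jaw": 0.8, "offset": [0, 0, 0], "rot": [0, 0, 0]}, {"jaw": 0.8, "offset": [0, 0, 0], "rot": [0, 0, 0]}, {"jaw": 0.9, "offset": [0, 0, 0], "rot": [0, 0, 0]}, {"jaw": 0.9, "offset": [0, 0, -20], "rot": [0, 0, 0]}])

```text
time_s: 15.05
eef_pos: [0.4334, 0.3677, 0.0401]
eef_rot: [-0.001, 0.707, 0.707, -0.002]
wrist_force: [0.4, 0.2, -0.1]
opening: 0.903
grasp_force: 0.0
```

Emit:
apply_moves(moves=[{"jaw": 1, "offset": [0, 0, -50], "rot": [0, 0, 0]}, {"jaw": 1, "offset": [0, 0, -55], "rot": [0, 0, 0]}, {"jaw": 1, "offset": [0, 0, -55], "rot": [0, 0, 0]}, {"jaw": 1, "offset": [-50, 0, 0], "rot": [0, 0, 0]}, {"jaw": 1, "offset": [-50, 0, 0], "rot": [0, 0, 0]}])

```text
time_s: 15.68
eef_pos: [0.4354, 0.2681, 0.2037]
eef_rot: [0.001, 0.706, 0.708, 0.002]
wrist_force: [0.4, -1.3, 0.1]
opening: 0.998
grasp_force: 0.0
```

```bash
python3 - <<'E'
from h import *
st()
im,d,P,K,T=snap("wrist"); save(im,"w4.png")
print("target",rect(P,(.433,.37),.057,.075,.05),"red",rect(P,(.425,.222),.055,.072,.05),"pale",rect(P,(.43,.102),.055,.072,.05))
E
```

```text
t 15.68 tcp [0.4354 0.2681 0.2037] x [-0.002  1.     0.001] y [1.    0.002 0.004] z [ 0.004  0.001 -1.   ] F [ 0.4 -1.3  0.1] op 0.998 gf 0.0 q6 [ 0.32  0.04  1.77 -0.    1.32  0.32]
target (0.436, 0.3662, 0.3, 39.4, 16.6, 683, 0.0665) red (0.4265, 0.2229, -11.3, 39.8, 17.3, 503, 0.064) pale (0.4334, 0.1032, -13.7, 40.3, 17.3, 435, 0.0638)
```

View pics/w4.png

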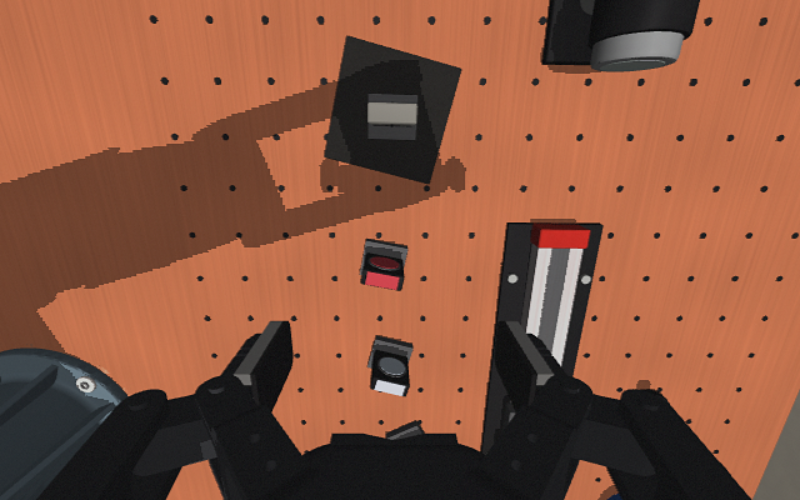

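Emit:
apply_moves(moves=[{"jaw": 1, "offset": [-22.5, -4.5, 0], "rot": [0, 0, 0]}, {"jaw": 1, "offset": [-22.5, -4.5, 0], "rot": [0, 0, 0]}, {"jaw": 1, "offset": [0, 0, 50], "rot": [0, 0, 5.7]}, {"jaw": 1, "offset": [0, 0, 50], "rot": [0, 0, 5.7]}, {"jaw": 1, "offset": [0, 0, 40], "rot": [0, 0, 0]}])

```text
time_s: 16.35
eef_pos: [0.426, 0.2235, 0.0608]
eef_rot: [0.0, 0.774, 0.633, 0.0]
wrist_force: [0.6, -0.5, 0.8]
opening: 1.001
grasp_force: 0.0
```

Emit:
apply_moves(moves=[{"jaw": 0.9, "offset": [0, 0, 35], "rot": [0, 0, 0]}, {"jaw": 0.9, "offset": [0, 0, 9.5], "rot": [0, 0, 0]}, {"jaw": 0, "offset": [0, 0, 0], "rot": [0, 0, 0]}, {"jaw": 0, "offset": [0, 0, 0], "rot": [0, 0, 0]}, {"jaw": 0, "offset": [0, 0, 0], "rot": [0, 0, 0]}])

```text
time_s: 16.98
eef_pos: [0.4275, 0.2241, 0.0186]
eef_rot: [0.001, 0.774, 0.634, 0.002]
wrist_force: [-1.7, -0.6, 7.2]
opening: 0.453
grasp_force: 60.9
```

Emit:
apply_moves(moves=[{"jaw": 0, "offset": [0, 0, 0], "rot": [0, 0, 0]}, {"jaw": 0, "offset": [0, 0, -15], "rot": [0, 0, 0]}, {"jaw": 0, "offset": [0, 0, -55], "rot": [0, 0, -5.7]}, {"jaw": 0, "offset": [0, 0, -55], "rot": [0, 0, -5.7]}, {"jaw": 0, "offset": [0, 0, -55], "rot": [0, 0, 0]}])

```text
time_s: 17.6
eef_pos: [0.4256, 0.2236, 0.1996]
eef_rot: [0.0, 0.707, 0.708, 0.001]
wrist_force: [1.6, -0.8, -1.9]
opening: 0.453
grasp_force: 61.0
```

Emit:
apply_moves(moves=[{"jaw": 0, "offset": [-45, 29.4, 0], "rot": [0, 0, 0]}, {"jaw": 0, "offset": [-45, 29.4, 0], "rot": [0, 0, 0]}, {"jaw": 0, "offset": [-45, 29.4, 0], "rot": [0, 0, 0]}, {"jaw": 0, "offset": [-45, 29.4, 0], "rot": [0, 0, 0]}, {"jaw": 0, "offset": [-45, 29.4, 0], "rot": [0, 0, 0]}])

```text
time_s: 18.23
eef_pos: [0.5737, -0.0029, 0.1981]
eef_rot: [0.001, 0.707, 0.707, 0.0]
wrist_force: [-0.4, 0.3, -0.2]
opening: 0.453
grasp_force: 61.1
```

Emit:
apply_moves(moves=[{"jaw": 0, "offset": [-45, 29.4, 0], "rot": [0, 0, 0]}, {"jaw": 0, "offset": [0, 0, 0], "rot": [0, 0, 0]}, {"jaw": 0, "offset": [0, 0, 0], "rot": [0, 0, 0]}, {"jaw": 0, "offset": [0, 0, 0], "rot": [0, 0, 0]}, {"jaw": 0, "offset": [0, 0, 0], "rot": [0, 0, 0]}])

```text
time_s: 18.85
eef_pos: [0.602, -0.0453, 0.197]
eef_rot: [0.0, 0.707, 0.708, 0.0]
wrist_force: [0.0, -0.3, -2.5]
opening: 0.451
grasp_force: 61.2
```

```bash
cat >> h.py <<'E'
def plate(im,P):
    "blue plate: edges in x at slices of y (rim tops), end positions"
    c=im.astype(int); m=(c[...,2]>c[...,0]+25)&(c[...,2]>c[...,1]+10)&(P[...,2]>.04)&(P[...,2]<.062)&(abs(P[...,0]-.6)<.06)
    q=P[m]; ys=[];xs=[]
    for y in np.arange(-.28,.0,.01):
        s=q[abs(q[:,1]-y)<.005][:,0]
        if len(s)>20: lo,hi=np.percentile(s,[1,99]); ys.append(y); xs.append((lo+hi)/2); w=hi-lo
    print("plate n",len(q),"y",np.round(np.percentile(q[:,1],[.3,99.7]),4),"w",round(w,4)); k=np.polyfit(ys,xs,1); print("mid x at y=-.147",round(np.polyval(k,-.147),4),"slope",round(k[0],4),np.round(xs,3))
E
python3 - <<'E'
from h import *
st()
im,d,P,K,T=snap("wrist"); save(im,"w5.png"); plate(im,P); print("knob",rect(P,(.604,.037),.09,.105,.025))
im,d,P,K,T=snap("scene"); plate(im,P)
E
```

```text
t 18.85 tcp [ 0.602  -0.0453  0.197 ] x [-0.002  1.     0.   ] y [1.    0.002 0.   ] z [ 0.  0. -1.] F [ 0.  -0.3 -2.5] op 0.451 gf 61.2 q6 [-0.27  0.25  1.55  0.    1.34 -0.27]
plate n 6294 y [-0.2797 -0.0107] w 0.0703
mid x at y=-.147 0.602 slope 0.0132 [0.6   0.601 0.601 0.601 0.601 0.601 0.601 0.601 0.601 0.603 0.603 0.603
 0.603 0.604 0.604 0.604]
knob (0.6044, 0.0382, 0.1, 17.8, 17.6, 360, 0.0986)
plate n 2092 y [-0.2832  1.2067] w 0.0589
mid x at y=-.147 0.6044 slope 0.0172 [0.603 0.601 0.602 0.603 0.604 0.604 0.604 0.603 0.603 0.604 0.604 0.605
 0.604 0.605 0.605 0.605 0.604 0.604 0.606 0.605 0.604 0.605 0.605 0.606
 0.605 0.605 0.606 0.612]
```

View pics/w5.png

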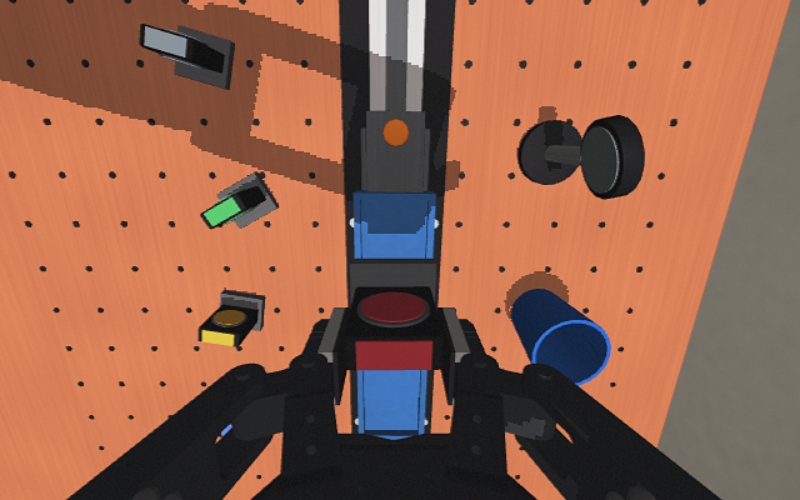

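Emit:
apply_moves(moves=[{"jaw": 0, "offset": [-1.5, 1.5, 0], "rot": [0, 0, 0.7]}, {"jaw": 0, "offset": [0, 0, 45], "rot": [0, 0, 0]}, {"jaw": 0, "offset": [0, 0, 45], "rot": [0, 0, 0]}, {"jaw": 0, "offset": [0, 0, 25], "rot": [0, 0, 0]}, {"jaw": 0, "offset": [0, 0, 10], "rot": [0, 0, 0]}])

```text
time_s: 19.58
eef_pos: [0.6026, -0.0476, 0.0697]
eef_rot: [-0.001, 0.711, 0.703, -0.001]
wrist_force: [0.8, -0.6, -1.2]
opening: 0.453
grasp_force: 61.2
```

Emit:
apply_moves(moves=[{"jaw": 0, "offset": [0, 0, 3], "rot": [0, 0, 0]}, {"jaw": 0, "offset": [0, 0, 2], "rot": [0, 0, 0]}, {"jaw": 0, "offset": [0, 0, 1], "rot": [0, 0, 0]}, {"jaw": 0, "offset": [0, 0, 0], "rot": [0, 0, 0]}, {"jaw": 0, "offset": [0, 0, 0], "rot": [0, 0, 0]}])

```text
time_s: 20.2
eef_pos: [0.6041, -0.0479, 0.066]
eef_rot: [0.0, 0.711, 0.703, 0.0]
wrist_force: [-0.3, 0.2, -2.2]
opening: 0.456
grasp_force: 61.2
```

Emit:
apply_moves(moves=[{"jaw": 0, "offset": [0, 0, 1.5], "rot": [0, 0, 0]}, {"jaw": 0, "offset": [0, 0, 1], "rot": [0, 0, 0]}, {"jaw": 0, "offset": [0, 0, 0], "rot": [0, 0, 0]}, {"jaw": 0, "offset": [0, 0, 0], "rot": [0, 0, 0]}, {"jaw": 0, "offset": [0, 0, 0], "rot": [0, 0, 0]}])

```text
time_s: 20.82
eef_pos: [0.6039, -0.0479, 0.0637]
eef_rot: [0.0, 0.711, 0.703, 0.0]
wrist_force: [-4.5, 0.1, 5.5]
opening: 0.454
grasp_force: 61.9
```

Emit:
apply_moves(moves=[{"jaw": 0.6, "offset": [0, 0, 0], "rot": [0, 0, 0]}, {"jaw": 0.8, "offset": [0, 0, 0], "rot": [0, 0, 0]}, {"jaw": 0.8, "offset": [0, 0, 0], "rot": [0, 0, 0]}, {"jaw": 0.9, "offset": [0, 0, 0], "rot": [0, 0, 0]}, {"jaw": 0.9, "offset": [0, 0, -20], "rot": [0, 0, 0]}])

```text
time_s: 21.45
eef_pos: [0.6023, -0.0475, 0.082]
eef_rot: [-0.002, 0.711, 0.703, -0.001]
wrist_force: [-0.3, -0.4, 0.8]
opening: 0.897
grasp_force: 0.0
```

Emit:
apply_moves(moves=[{"jaw": 1, "offset": [0, 0, -50], "rot": [0, 0, 0]}, {"jaw": 1, "offset": [0, 0, -50], "rot": [0, 0, 0]}, {"jaw": 1, "offset": [0, 0, -25], "rot": [0, 0, 0]}, {"jaw": 1, "offset": [45, -50, 0], "rot": [0, 0, 0]}, {"jaw": 1, "offset": [45, -50, 0], "rot": [0, 0, 0]}])

```text
time_s: 22.08
eef_pos: [0.5115, 0.0374, 0.21]
eef_rot: [0.001, 0.712, 0.702, 0.001]
wrist_force: [0.8, 0.9, -0.3]
opening: 1.001
grasp_force: 0.0
```

Emit:
apply_moves(moves=[{"jaw": 1, "offset": [45, -50, 0], "rot": [0, 0, 0]}, {"jaw": 1, "offset": [15, -20, 0], "rot": [0, 0, 0]}, {"jaw": 1, "offset": [0, 0, 0], "rot": [0, 0, 0]}, {"jaw": 1, "offset": [0, 0, 0], "rot": [0, 0, 0]}, {"jaw": 1, "offset": [0, 0, 0], "rot": [0, 0, 0]}])

```text
time_s: 22.7
eef_pos: [0.4471, 0.0937, 0.2085]
eef_rot: [0.0, 0.712, 0.702, 0.0]
wrist_force: [-0.5, -0.9, 0.8]
opening: 0.999
grasp_force: 0.0
```

```bash
cat >> h.py <<'E'
def look(tab,tray=()):
    st(); im,d,P,K,T=snap("wrist"); np.savez("last.npz",im=im)
    for c in tab: print("bench",c,rect(P,c,.055,.073,.05))
    for c in tray: print("tray",c,rect(P,c,.099,.115,.035))
    return im,P
E
python3 - <<'E'
from h import *
look([(.4334,.1032),(.455,-.025),(.433,-.147)],[(.603,-.047)])
im,d,P,K,T=snap("top"); print(rect(P,(.603,-.047),.099,.115,.04))
E
```

```text
t 22.7 tcp [0.4471 0.0937 0.2085] x [ 0.013  1.    -0.   ] y [ 1.    -0.013  0.001] z [ 0.001 -0.    -1.   ] F [-0.5 -0.9  0.8] op 0.999 gf 0.0 q6 [-0.05 -0.09  1.89 -0.    1.34 -0.04]
bench (0.4334, 0.1032) (0.4335, 0.1028, -15.6, 39.7, 17.1, 539, 0.064)
bench (0.455, -0.025) (0.4557, -0.0247, 30.4, 40.2, 16.9, 446, 0.0639)
bench (0.433, -0.147) (0.4348, -0.1413, -10.5, 39.9, 4.9, 190, 0.0606)
tray (0.603, -0.047) None
(0.6014, -0.0484, -0.6, 35.8, 16.1, 59, 0.1063)
```

Emit:
apply_moves(moves=[{"jaw": 1, "offset": [9, -13.5, 0], "rot": [0, 0, 0]}, {"jaw": 1, "offset": [0, 0, 50], "rot": [0, 0, 7.5]}, {"jaw": 1, "offset": [0, 0, 50], "rot": [0, 0, 7.5]}, {"jaw": 1, "offset": [0, 0, 45], "rot": [0, 0, 0]}, {"jaw": 0.9, "offset": [0, 0, 35], "rot": [0, 0, 0]}])

```text
time_s: 23.42
eef_pos: [0.4311, 0.1041, 0.0263]
eef_rot: [-0.001, 0.797, 0.604, -0.001]
wrist_force: [0.0, -0.6, 0.6]
opening: 0.9
grasp_force: 0.0
```

Emit:
apply_moves(moves=[{"jaw": 0.9, "offset": [0, 0, 9], "rot": [0, 0, 0]}, {"jaw": 0, "offset": [0, 0, 0], "rot": [0, 0, 0]}, {"jaw": 0, "offset": [0, 0, 0], "rot": [0, 0, 0]}, {"jaw": 0, "offset": [0, 0, 0], "rot": [0, 0, 0]}, {"jaw": 0, "offset": [0, 0, 0], "rot": [0, 0, 0]}])

```text
time_s: 24.05
eef_pos: [0.4342, 0.1037, 0.0209]
eef_rot: [0.001, 0.797, 0.604, 0.001]
wrist_force: [-2.1, -0.4, 7.0]
opening: 0.453
grasp_force: 60.5
```

Emit:
apply_moves(moves=[{"jaw": 0, "offset": [0, 0, -15], "rot": [0, 0, 0]}, {"jaw": 0, "offset": [0, 0, -55], "rot": [0, 0, -7.5]}, {"jaw": 0, "offset": [0, 0, -55], "rot": [0, 0, -7.5]}, {"jaw": 0, "offset": [0, 0, -55], "rot": [0, 0, 0]}, {"jaw": 0, "offset": [0, 0, 0], "rot": [0, 0, 0]}])

```text
time_s: 24.68
eef_pos: [0.4363, 0.1036, 0.2053]
eef_rot: [0.004, 0.711, 0.703, 0.004]
wrist_force: [0.4, 0.3, -0.9]
opening: 0.454
grasp_force: 61.2
```

Emit:
apply_moves(moves=[{"jaw": 0, "offset": [-39.8, 33.9, 0], "rot": [0, 0, 0]}, {"jaw": 0, "offset": [-39.8, 33.9, 0], "rot": [0, 0, 0]}, {"jaw": 0, "offset": [-39.8, 33.9, 0], "rot": [0, 0, 0]}, {"jaw": 0, "offset": [-39.8, 33.9, 0], "rot": [0, 0, 0]}, {"jaw": 0, "offset": [-39.8, 33.9, 0], "rot": [0, 0, 0]}])

```text
time_s: 25.3
eef_pos: [0.6, -0.0986, 0.1981]
eef_rot: [-0.001, 0.711, 0.703, -0.0]
wrist_force: [-0.1, -0.3, -0.9]
opening: 0.452
grasp_force: 61.2
```

Emit:
apply_moves(moves=[{"jaw": 0, "offset": [0, 0, 0], "rot": [0, 0, 0]}, {"jaw": 0, "offset": [0, 0, 40], "rot": [0, 0, 0]}, {"jaw": 0, "offset": [0, 0, 40], "rot": [0, 0, 0]}, {"jaw": 0, "offset": [0, 0, 20], "rot": [0, 0, 0]}, {"jaw": 0, "offset": [0, 0, 0], "rot": [0, 0, 0]}])

```text
time_s: 25.92
eef_pos: [0.5983, -0.0964, 0.0975]
eef_rot: [-0.002, 0.711, 0.703, -0.001]
wrist_force: [0.5, -0.2, -1.8]
opening: 0.449
grasp_force: 61.4
```

Emit:
apply_moves(moves=[{"jaw": 0, "offset": [-1, 2.5, 15], "rot": [0, 0, 0]}, {"jaw": 0, "offset": [0, 0, 10], "rot": [0, 0, 0]}, {"jaw": 0, "offset": [0, 0, 4], "rot": [0, 0, 0]}, {"jaw": 0, "offset": [0, 0, 0], "rot": [0, 0, 0]}, {"jaw": 0, "offset": [0, 0, 0], "rot": [0, 0, 0]}])

```text
time_s: 26.55
eef_pos: [0.6027, -0.0985, 0.0705]
eef_rot: [0.0, 0.711, 0.703, 0.0]
wrist_force: [-0.3, -0.9, -1.6]
opening: 0.45
grasp_force: 61.4
```

Emit:
apply_moves(moves=[{"jaw": 0, "offset": [0, 0, 1], "rot": [0, 0, 0]}, {"jaw": 0, "offset": [0, 0, 1], "rot": [0, 0, 0]}, {"jaw": 0, "offset": [0, 0, 1], "rot": [0, 0, 0]}, {"jaw": 0, "offset": [0, 0, 0], "rot": [0, 0, 0]}, {"jaw": 0, "offset": [0, 0, 0], "rot": [0, 0, 0]}])

```text
time_s: 27.18
eef_pos: [0.6024, -0.0984, 0.0671]
eef_rot: [-0.0, 0.711, 0.703, 0.0]
wrist_force: [-0.1, 0.2, -1.1]
opening: 0.451
grasp_force: 61.4
```

Emit:
apply_moves(moves=[{"jaw": 0, "offset": [0, 0, 1], "rot": [0, 0, 0]}, {"jaw": 0, "offset": [0, 0, 1], "rot": [0, 0, 0]}, {"jaw": 0, "offset": [0, 0, 1], "rot": [0, 0, 0]}, {"jaw": 0, "offset": [0, 0, 0], "rot": [0, 0, 0]}, {"jaw": 0, "offset": [0, 0, 0], "rot": [0, 0, 0]}])

```text
time_s: 27.8
eef_pos: [0.6025, -0.0986, 0.0659]
eef_rot: [0.0, 0.711, 0.703, -0.0]
wrist_force: [-6.1, 1.8, 11.9]
opening: 0.452
grasp_force: 62.9
```

Emit:
apply_moves(moves=[{"jaw": 0.6, "offset": [0, 0, 0], "rot": [0, 0, 0]}, {"jaw": 0.8, "offset": [0, 0, 0], "rot": [0, 0, 0]}, {"jaw": 0.8, "offset": [0, 0, 0], "rot": [0, 0, 0]}, {"jaw": 0.9, "offset": [0, 0, 0], "rot": [0, 0, 0]}, {"jaw": 0.9, "offset": [0, 0, -20], "rot": [0, 0, 0]}])

```text
time_s: 28.42
eef_pos: [0.6008, -0.0979, 0.0829]
eef_rot: [-0.002, 0.711, 0.703, -0.001]
wrist_force: [0.7, 1.1, 0.4]
opening: 0.9
grasp_force: 0.0
```

Emit:
apply_moves(moves=[{"jaw": 1, "offset": [0, 0, -50], "rot": [0, 0, 0]}, {"jaw": 1, "offset": [0, 0, -50], "rot": [0, 0, 0]}, {"jaw": 1, "offset": [0, 0, -25], "rot": [0, 0, 0]}, {"jaw": 1, "offset": [24, -50, 0], "rot": [0, 0, 0]}, {"jaw": 1, "offset": [24, -50, 0], "rot": [0, 0, 0]}])

```text
time_s: 29.05
eef_pos: [0.5024, -0.049, 0.2108]
eef_rot: [0.001, 0.712, 0.703, 0.001]
wrist_force: [0.3, 0.4, 0.0]
opening: 1.002
grasp_force: 0.0
```

Emit:
apply_moves(moves=[{"jaw": 1, "offset": [24, -47, 0], "rot": [0, 0, 0]}, {"jaw": 1, "offset": [0, 0, 0], "rot": [0, 0, 0]}, {"jaw": 1, "offset": [0, 0, 0], "rot": [0, 0, 0]}, {"jaw": 1, "offset": [0, 0, 0], "rot": [0, 0, 0]}, {"jaw": 1, "offset": [0, 0, 0], "rot": [0, 0, 0]}])

```text
time_s: 29.68
eef_pos: [0.457, -0.0252, 0.2092]
eef_rot: [-0.0, 0.712, 0.703, -0.0]
wrist_force: [-0.3, -0.2, -0.3]
opening: 0.998
grasp_force: 0.0
```

```bash
python3 - <<'E'
from h import *
look([(.455,-.025),(.433,-.147),(.433,-.257)],[(.603,-.047),(.602,-.098)])
im,d,P,K,T=snap("top"); print(rect(P,(.603,-.047),.099,.115,.024),rect(P,(.603,-.098),.099,.115,.024))
E
```

```text
t 29.68 tcp [ 0.457  -0.0252  0.2092] x [0.013 1.    0.   ] y [ 1.    -0.013 -0.   ] z [-0.  0. -1.] F [-0.3 -0.2 -0.3] op 0.998 gf 0.0 q6 [-0.32 -0.09  1.89  0.    1.34 -0.3 ]
bench (0.455, -0.025) (0.4558, -0.0249, 28.5, 39.9, 17.9, 524, 0.064)
bench (0.433, -0.147) (0.4338, -0.1471, -8.6, 39.8, 17.5, 440, 0.0638)
bench (0.433, -0.257) (0.4327, -0.2559, 8.6, 40.3, 15.6, 285, 0.0632)
tray (0.603, -0.047) (0.6041, -0.0493, -0.8, 40.4, 16.8, 743, 0.109)
tray (0.602, -0.098) (0.6025, -0.0992, -0.1, 40.4, 17.5, 679, 0.1088)
(0.6014, -0.0484, -0.5, 36.3, 16.1, 60, 0.1065) (0.5998, -0.0985, -0.0, 39.1, 12.9, 63, 0.1068)
```

Emit:
apply_moves(moves=[{"jaw": 1, "offset": [0, -1, 0], "rot": [0, 0, -9.8]}, {"jaw": 1, "offset": [0, 0, 50], "rot": [0, 0, -9.8]}, {"jaw": 1, "offset": [0, 0, 50], "rot": [0, 0, -9.7]}, {"jaw": 1, "offset": [0, 0, 45], "rot": [0, 0, 0]}, {"jaw": 0.9, "offset": [0, 0, 35], "rot": [0, 0, 0]}])

```text
time_s: 30.4
eef_pos: [0.4545, -0.0245, 0.0271]
eef_rot: [-0.001, 0.511, 0.86, -0.0]
wrist_force: [-0.3, -0.6, -0.4]
opening: 0.898
grasp_force: 0.0
```

Emit:
apply_moves(moves=[{"jaw": 0.9, "offset": [0, 0, 9], "rot": [0, 0, 0]}, {"jaw": 0, "offset": [0, 0, 0], "rot": [0, 0, 0]}, {"jaw": 0, "offset": [0, 0, 0], "rot": [0, 0, 0]}, {"jaw": 0, "offset": [0, 0, 0], "rot": [0, 0, 0]}, {"jaw": 0, "offset": [0, 0, 0], "rot": [0, 0, 0]}])

```text
time_s: 31.02
eef_pos: [0.4567, -0.0252, 0.0219]
eef_rot: [0.002, 0.51, 0.86, 0.0]
wrist_force: [-2.4, -0.8, 7.3]
opening: 0.449
grasp_force: 60.7
```

Emit:
apply_moves(moves=[{"jaw": 0, "offset": [0, 0, -15], "rot": [0, 0, 0]}, {"jaw": 0, "offset": [0, 0, -55], "rot": [0, 0, 9.8]}, {"jaw": 0, "offset": [0, 0, -55], "rot": [0, 0, 9.8]}, {"jaw": 0, "offset": [0, 0, -55], "rot": [0, 0, 9.7]}, {"jaw": 0, "offset": [0, 0, 0], "rot": [0, 0, 0]}])

```text
time_s: 31.65
eef_pos: [0.4585, -0.0256, 0.2062]
eef_rot: [0.005, 0.712, 0.703, 0.003]
wrist_force: [-0.2, -0.5, -1.9]
opening: 0.45
grasp_force: 61.2
```

Emit:
apply_moves(moves=[{"jaw": 0, "offset": [-30, 36.7, 0], "rot": [0, 0, 0]}, {"jaw": 0, "offset": [-30, 36.7, 0], "rot": [0, 0, 0]}, {"jaw": 0, "offset": [-30, 36.7, 0], "rot": [0, 0, 0]}, {"jaw": 0, "offset": [-30, 36.7, 0], "rot": [0, 0, 0]}, {"jaw": 0, "offset": [0, 0, 0], "rot": [0, 0, 0]}])

```text
time_s: 32.28
eef_pos: [0.6011, -0.1482, 0.1981]
eef_rot: [-0.001, 0.712, 0.703, -0.0]
wrist_force: [0.0, 1.2, -1.9]
opening: 0.45
grasp_force: 61.4
```

Emit:
apply_moves(moves=[{"jaw": 0, "offset": [0, 0, 40], "rot": [0, 0, 0]}, {"jaw": 0, "offset": [0, 0, 40], "rot": [0, 0, 0]}, {"jaw": 0, "offset": [0, 0, 20], "rot": [0, 0, 0]}, {"jaw": 0, "offset": [0, 0, 0], "rot": [0, 0, 0]}, {"jaw": 0, "offset": [0, 0, 0], "rot": [0, 0, 0]}])

```text
time_s: 32.9
eef_pos: [0.6016, -0.1467, 0.1019]
eef_rot: [0.001, 0.711, 0.703, 0.0]
wrist_force: [-0.5, 0.3, -0.8]
opening: 0.45
grasp_force: 61.3
```

Emit:
apply_moves(moves=[{"jaw": 0, "offset": [-1, 0, 18], "rot": [0, 0, 0]}, {"jaw": 0, "offset": [0, 0, 10], "rot": [0, 0, 0]}, {"jaw": 0, "offset": [0, 0, 4], "rot": [0, 0, 0]}, {"jaw": 0, "offset": [0, 0, 1], "rot": [0, 0, 0]}, {"jaw": 0, "offset": [0, 0, 0], "rot": [0, 0, 0]}])

```text
time_s: 33.52
eef_pos: [0.6007, -0.1475, 0.0671]
eef_rot: [0.0, 0.711, 0.703, 0.0]
wrist_force: [-0.1, -0.0, -2.3]
opening: 0.449
grasp_force: 61.4
```

Emit:
apply_moves(moves=[{"jaw": 0, "offset": [0, 0, 1], "rot": [0, 0, 0]}, {"jaw": 0, "offset": [0, 0, 1], "rot": [0, 0, 0]}, {"jaw": 0, "offset": [0, 0, 0.5], "rot": [0, 0, 0]}, {"jaw": 0, "offset": [0, 0, 0], "rot": [0, 0, 0]}, {"jaw": 0, "offset": [0, 0, 0], "rot": [0, 0, 0]}])

```text
time_s: 34.15
eef_pos: [0.6009, -0.1476, 0.0669]
eef_rot: [0.0, 0.711, 0.703, 0.0]
wrist_force: [-6.2, 2.3, 13.1]
opening: 0.451
grasp_force: 63.2
```

Emit:
apply_moves(moves=[{"jaw": 0.6, "offset": [0, 0, 0], "rot": [0, 0, 0]}, {"jaw": 0.8, "offset": [0, 0, 0], "rot": [0, 0, 0]}, {"jaw": 0.8, "offset": [0, 0, 0], "rot": [0, 0, 0]}, {"jaw": 0.9, "offset": [0, 0, 0], "rot": [0, 0, 0]}, {"jaw": 0.9, "offset": [0, 0, -20], "rot": [0, 0, 0]}])

```text
time_s: 34.78
eef_pos: [0.5991, -0.1468, 0.0834]
eef_rot: [-0.002, 0.711, 0.703, -0.001]
wrist_force: [0.1, -0.3, -0.7]
opening: 0.901
grasp_force: 0.0
```

Emit:
apply_moves(moves=[{"jaw": 1, "offset": [0, 0, -50], "rot": [0, 0, 0]}, {"jaw": 1, "offset": [0, 0, -50], "rot": [0, 0, 0]}, {"jaw": 1, "offset": [0, 0, -25], "rot": [0, 0, 0]}, {"jaw": 1, "offset": [-1, -50, 0], "rot": [0, 0, 0]}, {"jaw": 1, "offset": [-1, -50, 0], "rot": [0, 0, 0]}])

```text
time_s: 35.4
eef_pos: [0.5, -0.1484, 0.2115]
eef_rot: [0.001, 0.711, 0.703, 0.0]
wrist_force: [-1.1, -0.1, 1.0]
opening: 1.0
grasp_force: 0.0
```

Emit:
apply_moves(moves=[{"jaw": 1, "offset": [0, -50, 0], "rot": [0, 0, 0]}, {"jaw": 1, "offset": [0, -17, 0], "rot": [0, 0, 0]}, {"jaw": 1, "offset": [0, 0, 0], "rot": [0, 0, 0]}, {"jaw": 1, "offset": [0, 0, 0], "rot": [0, 0, 0]}, {"jaw": 1, "offset": [0, 0, 0], "rot": [0, 0, 0]}])

```text
time_s: 36.02
eef_pos: [0.4343, -0.1475, 0.2099]
eef_rot: [0.0, 0.711, 0.703, 0.0]
wrist_force: [-0.9, -0.5, -0.0]
opening: 0.995
grasp_force: 0.0
```

```bash
python3 - <<'E'
from h import *
im,P=look([(.433,-.147),(.433,-.257)],[]); 
for y in(-.048,-.098,-.148): print(rect(P,(.602,y),.099,.115,.024))
E
```

```text
t 36.02 tcp [ 0.4343 -0.1475  0.2099] x [ 0.012  1.    -0.   ] y [ 1.    -0.012  0.   ] z [ 0. -0. -1.] F [-0.9 -0.5 -0. ] op 0.995 gf 0.0 q6 [-0.59 -0.09  1.89  0.    1.34 -0.58]
bench (0.433, -0.147) (0.4339, -0.1481, -11.2, 39.9, 17.3, 522, 0.0639)
bench (0.433, -0.257) (0.4331, -0.2576, 16.1, 39.9, 17.1, 447, 0.0638)
(0.6041, -0.0506, -0.5, 40.8, 19.4, 1044, 0.109)
(0.6023, -0.101, -0.8, 40.9, 19.1, 870, 0.1091)
(0.6008, -0.1463, -1.0, 40.5, 17.5, 786, 0.109)
```

Emit:
apply_moves(moves=[{"jaw": 1, "offset": [0, 0, 0], "rot": [0, 0, 5]}, {"jaw": 1, "offset": [0, 0, 50], "rot": [0, 0, 5]}, {"jaw": 1, "offset": [0, 0, 50], "rot": [0, 0, 0]}, {"jaw": 1, "offset": [0, 0, 45], "rot": [0, 0, 0]}, {"jaw": 0.9, "offset": [0, 0, 36], "rot": [0, 0, 0]}])

```text
time_s: 36.7
eef_pos: [0.4333, -0.1469, 0.0265]
eef_rot: [-0.001, 0.77, 0.638, -0.0]
wrist_force: [0.9, -0.5, -0.1]
opening: 0.9
grasp_force: 0.0
```

Emit:
apply_moves(moves=[{"jaw": 0.9, "offset": [0, 0, 10], "rot": [0, 0, 0]}, {"jaw": 0, "offset": [0, 0, 0], "rot": [0, 0, 0]}, {"jaw": 0, "offset": [0, 0, 0], "rot": [0, 0, 0]}, {"jaw": 0, "offset": [0, 0, 0], "rot": [0, 0, 0]}, {"jaw": 0, "offset": [0, 0, 0], "rot": [0, 0, 0]}])

```text
time_s: 37.33
eef_pos: [0.4348, -0.1482, 0.0203]
eef_rot: [0.002, 0.77, 0.638, 0.0]
wrist_force: [-1.4, 1.9, 7.0]
opening: 0.449
grasp_force: 60.9
```

Emit:
apply_moves(moves=[{"jaw": 0, "offset": [0, 0, -15], "rot": [0, 0, 0]}, {"jaw": 0, "offset": [0, 0, -55], "rot": [0, 0, -5]}, {"jaw": 0, "offset": [0, 0, -55], "rot": [0, 0, -5]}, {"jaw": 0, "offset": [0, 0, -55], "rot": [0, 0, 0]}, {"jaw": 0, "offset": [0, 0, 0], "rot": [0, 0, 0]}])

```text
time_s: 37.95
eef_pos: [0.4365, -0.1492, 0.2047]
eef_rot: [0.006, 0.711, 0.703, 0.001]
wrist_force: [-0.5, 0.3, -1.8]
opening: 0.451
grasp_force: 61.4
```

Emit:
apply_moves(moves=[{"jaw": 0, "offset": [-11.9, 41.7, 0], "rot": [0, 0, 0]}, {"jaw": 0, "offset": [-11.9, 41.7, 0], "rot": [0, 0, 0]}, {"jaw": 0, "offset": [-11.9, 41.7, 0], "rot": [0, 0, 0]}, {"jaw": 0, "offset": [-11.9, 41.7, 0], "rot": [0, 0, 0]}, {"jaw": 0, "offset": [0, 0, 0], "rot": [0, 0, 0]}])

```text
time_s: 38.58
eef_pos: [0.6005, -0.1972, 0.1963]
eef_rot: [-0.001, 0.711, 0.703, -0.0]
wrist_force: [-0.2, 0.8, -2.3]
opening: 0.451
grasp_force: 61.7
```

Emit:
apply_moves(moves=[{"jaw": 0, "offset": [0, 0, 40], "rot": [0, 0, 0]}, {"jaw": 0, "offset": [0, 0, 40], "rot": [0, 0, 0]}, {"jaw": 0, "offset": [0, 0, 20], "rot": [0, 0, 0]}, {"jaw": 0, "offset": [0, 0, 0], "rot": [0, 0, 0]}, {"jaw": 0, "offset": [0, 0, 0], "rot": [0, 0, 0]}])

```text
time_s: 39.2
eef_pos: [0.6007, -0.1976, 0.1004]
eef_rot: [0.001, 0.711, 0.703, 0.0]
wrist_force: [0.0, 0.4, -2.3]
opening: 0.453
grasp_force: 61.6
```

Emit:
apply_moves(moves=[{"jaw": 0, "offset": [0, 0, 18], "rot": [0, 0, 0]}, {"jaw": 0, "offset": [0, 0, 10], "rot": [0, 0, 0]}, {"jaw": 0, "offset": [0, 0, 4], "rot": [0, 0, 0]}, {"jaw": 0, "offset": [0, 0, 1], "rot": [0, 0, 0]}, {"jaw": 0, "offset": [0, 0, 0], "rot": [0, 0, 0]}])

```text
time_s: 39.83
eef_pos: [0.5999, -0.1971, 0.0656]
eef_rot: [0.0, 0.711, 0.703, 0.0]
wrist_force: [0.3, -0.1, -1.8]
opening: 0.454
grasp_force: 61.7
```

Emit:
apply_moves(moves=[{"jaw": 0, "offset": [0, 0, 1], "rot": [0, 0, 0]}, {"jaw": 0, "offset": [0, 0, 1], "rot": [0, 0, 0]}, {"jaw": 0, "offset": [0, 0, 0.5], "rot": [0, 0, 0]}, {"jaw": 0, "offset": [0, 0, 0], "rot": [0, 0, 0]}, {"jaw": 0, "offset": [0, 0, 0], "rot": [0, 0, 0]}])

```text
time_s: 40.45
eef_pos: [0.6001, -0.1972, 0.0653]
eef_rot: [0.0, 0.711, 0.703, -0.0]
wrist_force: [-6.6, 2.6, 12.5]
opening: 0.452
grasp_force: 63.5
```

Emit:
apply_moves(moves=[{"jaw": 0.6, "offset": [0, 0, 0], "rot": [0, 0, 0]}, {"jaw": 0.8, "offset": [0, 0, 0], "rot": [0, 0, 0]}, {"jaw": 0.8, "offset": [0, 0, 0], "rot": [0, 0, 0]}, {"jaw": 0.9, "offset": [0, 0, 0], "rot": [0, 0, 0]}, {"jaw": 0.9, "offset": [0, 0, -20], "rot": [0, 0, 0]}])

```text
time_s: 41.08
eef_pos: [0.5983, -0.1963, 0.0818]
eef_rot: [-0.002, 0.711, 0.703, -0.001]
wrist_force: [-0.5, 0.2, -0.6]
opening: 0.9
grasp_force: 0.0
```

Emit:
apply_moves(moves=[{"jaw": 1, "offset": [0, 0, -50], "rot": [0, 0, 0]}, {"jaw": 1, "offset": [0, 0, -50], "rot": [0, 0, 0]}, {"jaw": 1, "offset": [0, 0, -25], "rot": [0, 0, 0]}, {"jaw": 1, "offset": [-15, -42, 0], "rot": [0, 0, 0]}, {"jaw": 1, "offset": [-15, -42, 0], "rot": [0, 0, 0]}])

```text
time_s: 41.7
eef_pos: [0.5151, -0.2264, 0.2102]
eef_rot: [0.001, 0.711, 0.703, 0.0]
wrist_force: [0.5, -0.7, -0.0]
opening: 1.002
grasp_force: 0.0
```

Emit:
apply_moves(moves=[{"jaw": 1, "offset": [-16, -42, 0], "rot": [0, 0, 0]}, {"jaw": 1, "offset": [-16, -41, 0], "rot": [0, 0, 0]}, {"jaw": 1, "offset": [0, 0, 0], "rot": [0, 0, 0]}, {"jaw": 1, "offset": [0, 0, 0], "rot": [0, 0, 0]}, {"jaw": 1, "offset": [0, 0, 0], "rot": [0, 0, 0]}])

```text
time_s: 42.32
eef_pos: [0.433, -0.2568, 0.2087]
eef_rot: [0.0, 0.711, 0.703, 0.0]
wrist_force: [0.8, -0.2, -0.4]
opening: 0.999
grasp_force: 0.0
```

```bash
python3 - <<'E'
from h import *
im,P=look([(.433,-.257)],[]); 
for y in(-.048,-.098,-.148,-.198): print(rect(P,(.602,y),.099,.115,.024))
E
```

```text
t 42.33 tcp [ 0.433  -0.2568  0.2087] x [ 0.011  1.    -0.   ] y [ 1.    -0.011  0.001] z [ 0.001 -0.    -1.   ] F [ 0.8 -0.2 -0.4] op 0.999 gf 0.0 q6 [-0.77  0.02  1.79  0.    1.34 -0.76]
bench (0.433, -0.257) (0.4331, -0.2576, 16.7, 39.8, 18.3, 526, 0.064)
None
(0.6023, -0.1028, -3.0, 40.9, 17.0, 1283, 0.1089)
(0.6008, -0.1479, -1.5, 41.1, 19.8, 1111, 0.1089)
(0.6, -0.1985, -0.7, 41.1, 19.3, 913, 0.109)
```

Blue: yaw +16.7°, so turn −17.4°.

Emit:
apply_moves(moves=[{"jaw": 1, "offset": [0, 0, 0], "rot": [0, 0, -8.7]}, {"jaw": 1, "offset": [0, 0, 50], "rot": [0, 0, -8.7]}, {"jaw": 1, "offset": [0, 0, 50], "rot": [0, 0, 0]}, {"jaw": 1, "offset": [0, 0, 45], "rot": [0, 0, 0]}, {"jaw": 0.9, "offset": [0, 0, 35], "rot": [0, 0, 0]}])

```text
time_s: 43.0
eef_pos: [0.432, -0.2559, 0.026]
eef_rot: [-0.001, 0.596, 0.803, 0.0]
wrist_force: [0.4, -0.3, -0.7]
opening: 0.902
grasp_force: 0.0
```

Emit:
apply_moves(moves=[{"jaw": 0.9, "offset": [0, 0, 10], "rot": [0, 0, 0]}, {"jaw": 0, "offset": [0, 0, 0], "rot": [0, 0, 0]}, {"jaw": 0, "offset": [0, 0, 0], "rot": [0, 0, 0]}, {"jaw": 0, "offset": [0, 0, 0], "rot": [0, 0, 0]}, {"jaw": 0, "offset": [0, 0, 0], "rot": [0, 0, 0]}])

```text
time_s: 43.62
eef_pos: [0.4333, -0.2582, 0.02]
eef_rot: [0.002, 0.597, 0.802, -0.0]
wrist_force: [-0.9, 1.4, 6.3]
opening: 0.453
grasp_force: 61.2
```

Emit:
apply_moves(moves=[{"jaw": 0, "offset": [0, 0, -15], "rot": [0, 0, 0]}, {"jaw": 0, "offset": [0, 0, -55], "rot": [0, 0, 8.7]}, {"jaw": 0, "offset": [0, 0, -55], "rot": [0, 0, 8.7]}, {"jaw": 0, "offset": [0, 0, -55], "rot": [0, 0, 0]}, {"jaw": 0, "offset": [0, 0, 0], "rot": [0, 0, 0]}])

```text
time_s: 44.25
eef_pos: [0.4345, -0.2592, 0.2043]
eef_rot: [0.006, 0.711, 0.703, 0.0]
wrist_force: [-0.2, 0.3, -2.6]
opening: 0.452
grasp_force: 61.2
```

Emit:
apply_moves(moves=[{"jaw": 0, "offset": [3, 41.7, 0], "rot": [0, 0, 0]}, {"jaw": 0, "offset": [3, 41.7, 0], "rot": [0, 0, 0]}, {"jaw": 0, "offset": [3, 41.7, 0], "rot": [0, 0, 0]}, {"jaw": 0, "offset": [3, 41.7, 0], "rot": [0, 0, 0]}, {"jaw": 0, "offset": [0, 0, 0], "rot": [0, 0, 0]}])

```text
time_s: 44.88
eef_pos: [0.6, -0.2458, 0.196]
eef_rot: [-0.001, 0.711, 0.704, -0.0]
wrist_force: [0.2, -0.1, -1.4]
opening: 0.452
grasp_force: 61.6
```

Emit:
apply_moves(moves=[{"jaw": 0, "offset": [0, 0, 40], "rot": [0, 0, 0]}, {"jaw": 0, "offset": [0, 0, 40], "rot": [0, 0, 0]}, {"jaw": 0, "offset": [0, 0, 20], "rot": [0, 0, 0]}, {"jaw": 0, "offset": [0, 0, 0], "rot": [0, 0, 0]}, {"jaw": 0, "offset": [0, 0, 0], "rot": [0, 0, 0]}])

```text
time_s: 45.5
eef_pos: [0.5998, -0.2477, 0.0999]
eef_rot: [0.001, 0.711, 0.703, 0.0]
wrist_force: [0.4, 0.2, -1.7]
opening: 0.452
grasp_force: 61.6
```

Emit:
apply_moves(moves=[{"jaw": 0, "offset": [0, 0, 18], "rot": [0, 0, 0]}, {"jaw": 0, "offset": [0, 0, 10], "rot": [0, 0, 0]}, {"jaw": 0, "offset": [0, 0, 4], "rot": [0, 0, 0]}, {"jaw": 0, "offset": [0, 0, 1], "rot": [0, 0, 0]}, {"jaw": 0, "offset": [0, 0, 0], "rot": [0, 0, 0]}])

```text
time_s: 46.12
eef_pos: [0.5992, -0.2471, 0.0652]
eef_rot: [0.0, 0.711, 0.703, 0.0]
wrist_force: [-0.3, -0.1, -0.8]
opening: 0.454
grasp_force: 61.7
```

Emit:
apply_moves(moves=[{"jaw": 0, "offset": [0, 0, 1], "rot": [0, 0, 0]}, {"jaw": 0, "offset": [0, 0, 1], "rot": [0, 0, 0]}, {"jaw": 0, "offset": [0, 0, 0], "rot": [0, 0, 0]}, {"jaw": 0, "offset": [0, 0, 0], "rot": [0, 0, 0]}, {"jaw": 0, "offset": [0, 0, 0], "rot": [0, 0, 0]}])

```text
time_s: 46.75
eef_pos: [0.5992, -0.2472, 0.0649]
eef_rot: [0.0, 0.711, 0.703, -0.0]
wrist_force: [-6.0, 2.0, 10.0]
opening: 0.454
grasp_force: 63.0
```

Emit:
apply_moves(moves=[{"jaw": 0.6, "offset": [0, 0, 0], "rot": [0, 0, 0]}, {"jaw": 0.8, "offset": [0, 0, 0], "rot": [0, 0, 0]}, {"jaw": 0.8, "offset": [0, 0, 0], "rot": [0, 0, 0]}, {"jaw": 0.9, "offset": [0, 0, 0], "rot": [0, 0, 0]}, {"jaw": 0.9, "offset": [0, 0, -20], "rot": [0, 0, 0]}])

```text
time_s: 47.38
eef_pos: [0.5976, -0.2461, 0.0818]
eef_rot: [-0.002, 0.711, 0.703, -0.0]
wrist_force: [0.4, 0.5, 0.1]
opening: 0.897
grasp_force: 0.0
```

Emit:
apply_moves(moves=[{"jaw": 1, "offset": [0, 0, -50], "rot": [0, 0, 0]}, {"jaw": 1, "offset": [0, 0, -50], "rot": [0, 0, 0]}, {"jaw": 1, "offset": [0, 0, -25], "rot": [0, 0, 0]}, {"jaw": 1, "offset": [48, 0, 0], "rot": [0, 0, 0]}, {"jaw": 1, "offset": [48, 0, 0], "rot": [0, 0, 0]}])

```text
time_s: 48.0
eef_pos: [0.6006, -0.1507, 0.2105]
eef_rot: [0.001, 0.712, 0.702, 0.001]
wrist_force: [0.6, 0.2, -0.2]
opening: 1.004
grasp_force: 0.0
```

Emit:
apply_moves(moves=[{"jaw": 1, "offset": [48, 0, 0], "rot": [0, 0, 0]}, {"jaw": 1, "offset": [48, 0, 0], "rot": [0, 0, 0]}, {"jaw": 1, "offset": [48, 1, 0], "rot": [0, 0, 0]}, {"jaw": 1, "offset": [45, 1, 0], "rot": [0, 0, 0]}, {"jaw": 1, "offset": [0, 0, 0], "rot": [0, 0, 0]}])

```text
time_s: 48.62
eef_pos: [0.6045, 0.0411, 0.2098]
eef_rot: [0.001, 0.71, 0.704, 0.001]
wrist_force: [0.1, -0.8, 0.0]
opening: 0.997
grasp_force: 0.0
```

```bash
python3 - <<'E'
from h import *
im,P=look([],[]); print("knob",rect(P,(.604,.037),.09,.105,.025))
im,d,P,K,T=snap("scene"); print("target",rect(P,(.436,.367),.057,.075,.05))
cv2.imwrite("pics/s2.png",cv2.resize(im[100:290,200:500],None,fx=2.6,fy=2.6,interpolation=cv2.INTER_CUBIC)[...,::-1])
E
```

```text
t 48.62 tcp [0.6045 0.0411 0.2098] x [0.008 1.    0.   ] y [ 1.    -0.008  0.002] z [ 0.002  0.    -1.   ] F [ 0.1 -0.8  0. ] op 0.997 gf 0.0 q6 [-0.13  0.25  1.53  0.    1.37 -0.12]
knob (0.6045, 0.0384, 20.4, 18.0, 17.7, 265, 0.0984)
target (0.4384, 0.3667, -8.5, 40.3, 20.0, 58, 0.0641)
```

View pics/s2.png

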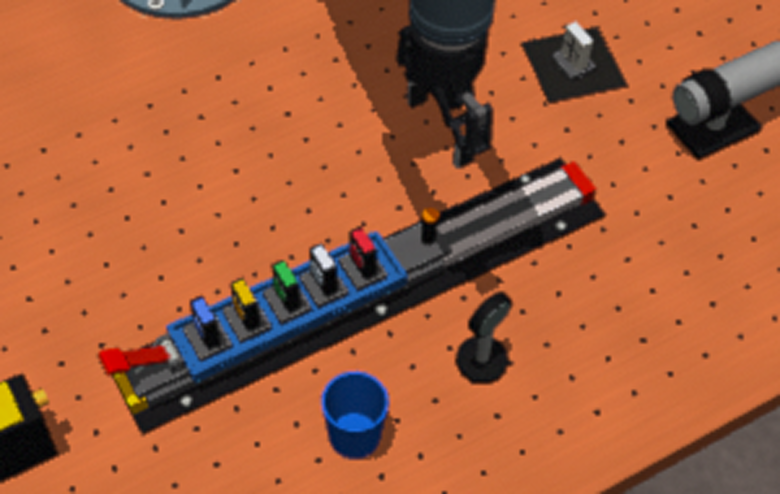

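Emit:
apply_moves(moves=[{"jaw": 1, "offset": [-2.5, 0, 0], "rot": [0, 0, 0]}, {"jaw": 0.7, "offset": [0, 0, 45], "rot": [0, 0, 0]}, {"jaw": 0.6, "offset": [0, 0, 52], "rot": [0, 0, 0]}, {"jaw": 0.6, "offset": [0, 0, 40], "rot": [0, 0, 0]}, {"jaw": 0.6, "offset": [0, 0, 12], "rot": [0, 0, 0]}])

```text
time_s: 49.35
eef_pos: [0.6022, 0.0343, 0.0563]
eef_rot: [-0.002, 0.712, 0.702, -0.002]
wrist_force: [-0.3, 0.1, -0.0]
opening: 0.604
grasp_force: 0.0
```

Emit:
apply_moves(moves=[{"jaw": 0, "offset": [0, 0, 0], "rot": [0, 0, 0]}, {"jaw": 0, "offset": [0, 0, 0], "rot": [0, 0, 0]}, {"jaw": 0, "offset": [0, 0, 0], "rot": [0, 0, 0]}, {"jaw": 0, "offset": [0, 0, 0], "rot": [0, 0, 0]}, {"jaw": 0, "offset": [0, 0, 0], "rot": [0, 0, 0]}])

```text
time_s: 49.98
eef_pos: [0.6033, 0.0348, 0.0612]
eef_rot: [-0.0, 0.711, 0.703, -0.001]
wrist_force: [-9.5, -2.5, 6.3]
opening: 0.175
grasp_force: 58.5
```

Emit:
apply_moves(moves=[{"jaw": 0, "offset": [2, 0, 0], "rot": [0, 0, 0]}, {"jaw": 0, "offset": [4, 0, 0], "rot": [0, 0, 0]}, {"jaw": 0, "offset": [6, 0, 0], "rot": [0, 0, 0]}, {"jaw": 0, "offset": [7, 0, 0], "rot": [0, 0, 0]}, {"jaw": 0, "offset": [7, 0, 0], "rot": [0, 0, 0]}])

```text
time_s: 50.6
eef_pos: [0.6036, 0.0608, 0.0612]
eef_rot: [-0.0, 0.711, 0.703, -0.001]
wrist_force: [-8.9, -3.4, 5.5]
opening: 0.177
grasp_force: 58.5
```

Emit:
apply_moves(moves=[{"jaw": 0, "offset": [7, 0, 0], "rot": [0, 0, 0]}, {"jaw": 0, "offset": [7, 0, 0], "rot": [0, 0, 0]}, {"jaw": 0, "offset": [7, 0, 0], "rot": [0, 0, 0]}, {"jaw": 0, "offset": [7, 0, 0], "rot": [0, 0, 0]}, {"jaw": 0, "offset": [7, 0, 0], "rot": [0, 0, 0]}])

```text
time_s: 51.22
eef_pos: [0.604, 0.0959, 0.0612]
eef_rot: [-0.0, 0.711, 0.703, -0.001]
wrist_force: [-9.5, -3.9, 5.7]
opening: 0.181
grasp_force: 58.5
```

Emit:
apply_moves(moves=[{"jaw": 0, "offset": [7, 0, 0], "rot": [0, 0, 0]}, {"jaw": 0, "offset": [7, 0, 0], "rot": [0, 0, 0]}, {"jaw": 0, "offset": [7, 0, 0], "rot": [0, 0, 0]}, {"jaw": 0, "offset": [7, 0, 0], "rot": [0, 0, 0]}, {"jaw": 0, "offset": [7, 0, 0], "rot": [0, 0, 0]}])

```text
time_s: 51.85
eef_pos: [0.6044, 0.131, 0.0612]
eef_rot: [-0.0, 0.711, 0.703, -0.001]
wrist_force: [-8.9, -3.5, 6.0]
opening: 0.174
grasp_force: 58.5
```

Emit:
apply_moves(moves=[{"jaw": 0, "offset": [7, 0, 0], "rot": [0, 0, 0]}, {"jaw": 0, "offset": [7, 0, 0], "rot": [0, 0, 0]}, {"jaw": 0, "offset": [7, 0, 0], "rot": [0, 0, 0]}, {"jaw": 0, "offset": [7, 0, 0], "rot": [0, 0, 0]}, {"jaw": 0, "offset": [7, 0, 0], "rot": [0, 0, 0]}])

```text
time_s: 52.48
eef_pos: [0.6048, 0.1661, 0.0612]
eef_rot: [-0.0, 0.711, 0.703, -0.001]
wrist_force: [-9.1, -3.1, 5.3]
opening: 0.176
grasp_force: 58.5
```

Emit:
apply_moves(moves=[{"jaw": 0, "offset": [7, 0, 0], "rot": [0, 0, 0]}, {"jaw": 0, "offset": [7, 0, 0], "rot": [0, 0, 0]}, {"jaw": 0, "offset": [7, 0, 0], "rot": [0, 0, 0]}, {"jaw": 0, "offset": [7, 0, 0], "rot": [0, 0, 0]}, {"jaw": 0, "offset": [7, 0, 0], "rot": [0, 0, 0]}])

```text
time_s: 53.1
eef_pos: [0.6052, 0.2011, 0.0611]
eef_rot: [-0.0, 0.711, 0.703, -0.001]
wrist_force: [-8.9, -3.7, 5.4]
opening: 0.177
grasp_force: 58.5
```

Emit:
apply_moves(moves=[{"jaw": 0, "offset": [6, 0, 0], "rot": [0, 0, 0]}, {"jaw": 0, "offset": [5, 0, 0], "rot": [0, 0, 0]}, {"jaw": 0, "offset": [4, 0, 0], "rot": [0, 0, 0]}, {"jaw": 0, "offset": [4, 0, 0], "rot": [0, 0, 0]}, {"jaw": 0, "offset": [3, 0, 0], "rot": [0, 0, 0]}])

```text
time_s: 53.72
eef_pos: [0.6055, 0.2232, 0.0612]
eef_rot: [-0.0, 0.711, 0.703, -0.001]
wrist_force: [-8.6, -3.0, 5.4]
opening: 0.176
grasp_force: 58.5
```

Expect the stop near y = 0.235.

Emit:
apply_moves(moves=[{"jaw": 0, "offset": [2, 0, 0], "rot": [0, 0, 0]}, {"jaw": 0, "offset": [2, 0, 0], "rot": [0, 0, 0]}, {"jaw": 0, "offset": [2, 0, 0], "rot": [0, 0, 0]}, {"jaw": 0, "offset": [2, 0, 0], "rot": [0, 0, 0]}, {"jaw": 0, "offset": [2, 0, 0], "rot": [0, 0, 0]}])

```text
time_s: 54.35
eef_pos: [0.6056, 0.2331, 0.0612]
eef_rot: [-0.0, 0.711, 0.703, -0.001]
wrist_force: [-9.0, -3.1, 4.7]
opening: 0.178
grasp_force: 58.5
```

Emit:
apply_moves(moves=[{"jaw": 0, "offset": [2, 0, 0], "rot": [0, 0, 0]}, {"jaw": 0, "offset": [2, 0, 0], "rot": [0, 0, 0]}, {"jaw": 0, "offset": [1, 0, 0], "rot": [0, 0, 0]}, {"jaw": 0, "offset": [1, 0, 0], "rot": [0, 0, 0]}, {"jaw": 0, "offset": [0, 0, 0], "rot": [0, 0, 0]}])

```text
time_s: 54.98
eef_pos: [0.6056, 0.2348, 0.0612]
eef_rot: [0.001, 0.711, 0.703, -0.004]
wrist_force: [-10.9, -18.1, 9.0]
opening: 0.176
grasp_force: 59.0
```

Emit:
apply_moves(moves=[{"jaw": 0.5, "offset": [0, 0, 0], "rot": [0, 0, 0]}, {"jaw": 0.7, "offset": [-2, 0, 0], "rot": [0, 0, 0]}, {"jaw": 0.7, "offset": [-2, 0, 0], "rot": [0, 0, 0]}, {"jaw": 0.7, "offset": [0, 0, 0], "rot": [0, 0, 0]}, {"jaw": 0.7, "offset": [0, 0, -30], "rot": [0, 0, 0]}])

```text
time_s: 55.6
eef_pos: [0.6044, 0.2351, 0.0865]
eef_rot: [-0.002, 0.711, 0.703, -0.002]
wrist_force: [0.4, -0.3, 0.2]
opening: 0.703
grasp_force: 0.0
```

Emit:
apply_moves(moves=[{"jaw": 0.7, "offset": [0, 0, -60], "rot": [0, 0, 0]}, {"jaw": 0.7, "offset": [0, 0, -60], "rot": [0, 0, 0]}, {"jaw": 0.3, "offset": [-49, 0, 0], "rot": [0, 0, 0]}, {"jaw": 0, "offset": [-49, 0, 0], "rot": [0, 0, 0]}, {"jaw": 0, "offset": [-49, 0, 0], "rot": [0, 0, 0]}])

```text
time_s: 56.22
eef_pos: [0.6049, 0.0874, 0.2094]
eef_rot: [0.0, 0.711, 0.703, 0.0]
wrist_force: [0.9, -0.5, -0.2]
opening: 0.061
grasp_force: 0.0
```

Emit:
apply_moves(moves=[{"jaw": 0, "offset": [-49, 0, 0], "rot": [0, 0, 0]}, {"jaw": 0, "offset": [-49, 0, 0], "rot": [0, 0, 0]}, {"jaw": 0, "offset": [-49, 0, 0], "rot": [0, 0, 0]}, {"jaw": 0, "offset": [-49, 0, 0], "rot": [0, 0, 0]}, {"jaw": 0, "offset": [-40, 0, 0], "rot": [0, 0, 0]}])

```text
time_s: 56.85
eef_pos: [0.6021, -0.1494, 0.2092]
eef_rot: [0.0, 0.712, 0.703, 0.0]
wrist_force: [0.2, -0.3, -0.1]
opening: -0.003
grasp_force: 0.0
```

```bash
python3 - <<'E'
from h import *
im,P=look([],[]); save(im,"w6.png")
c=im.astype(int); m=(c[...,0]>c[...,1]+50)&(c[...,0]>c[...,2]+50)&(P[...,2]>.075)&(abs(P[...,0]-.602)<.03)&(P[...,1]<-.1)
q=P[m]; print("lever red",len(q), np.round(np.percentile(q,[2,50,98],axis=0),4).tolist())
im,d,P,K,T=snap("top"); print("knob",rect(P,(.606,.237),.09,.105,.03),"pad",rect(P,(.602,-.15),.085,.11,.05))
E
```

```text
t 56.85 tcp [ 0.6021 -0.1494  0.2092] x [ 0.013  1.    -0.   ] y [ 1.    -0.013  0.   ] z [ 0. -0. -1.] F [ 0.2 -0.3 -0.1] op -0.003 gf 0.0 q6 [-0.43  0.28  1.49  0.    1.37 -0.42]
lever red 1169 [[0.5892, -0.1664, 0.0758], [0.6026, -0.1465, 0.0928], [0.6159, -0.119, 0.1018]]
knob (0.6032, 0.2389, 0.1, 16.7, 16.4, 28, 0.0959) pad (0.5969, -0.1409, -0.2, 23.6, 12.8, 24, 0.0895)
```

View pics/w6.png

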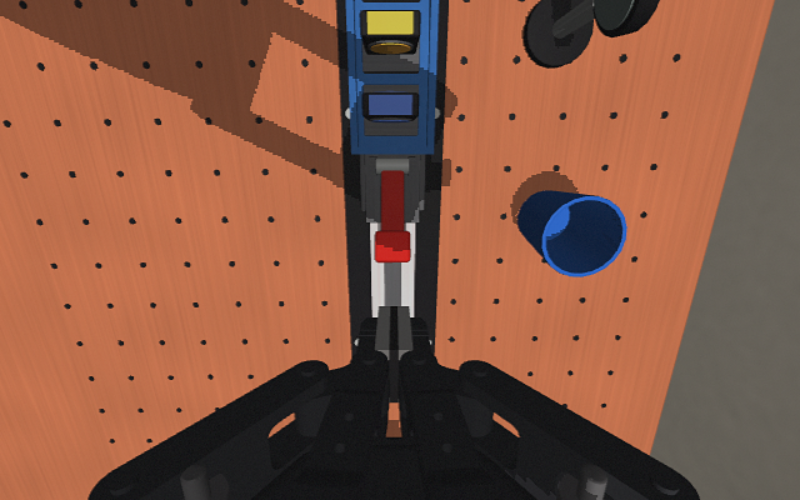

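Emit:
apply_moves(moves=[{"jaw": 0, "offset": [-8.5, 0, 0], "rot": [0, 0, 0]}, {"jaw": 0, "offset": [0, 0, 45], "rot": [0, 0, 0]}, {"jaw": 0, "offset": [0, 0, 45], "rot": [0, 0, 0]}, {"jaw": 0, "offset": [0, 0, 10], "rot": [0, 0, 0]}, {"jaw": 0, "offset": [0, 0, 0], "rot": [0, 0, 0]}])

```text
time_s: 57.58
eef_pos: [0.6023, -0.1554, 0.1094]
eef_rot: [-0.0, 0.711, 0.703, -0.0]
wrist_force: [0.9, -0.0, -0.1]
opening: -0.003
grasp_force: 0.0
```

Emit:
apply_moves(moves=[{"jaw": 0, "offset": [0, 0, 5], "rot": [0, 0, 0]}, {"jaw": 0, "offset": [0, 0, 5], "rot": [0, 0, 0]}, {"jaw": 0, "offset": [0, 0, 5], "rot": [0, 0, 0]}, {"jaw": 0, "offset": [0, 0, 5], "rot": [0, 0, 0]}, {"jaw": 0, "offset": [0, 0, 4], "rot": [0, 0, 0]}])

```text
time_s: 58.2
eef_pos: [0.6019, -0.156, 0.0847]
eef_rot: [-0.0, 0.711, 0.703, -0.0]
wrist_force: [0.2, 0.2, -0.1]
opening: -0.0
grasp_force: 0.0
```

Emit:
apply_moves(moves=[{"jaw": 0, "offset": [0, 0, 3], "rot": [0, 0, 0]}, {"jaw": 0, "offset": [0, 0, 3], "rot": [0, 0, 0]}, {"jaw": 0, "offset": [0, 0, 3], "rot": [0, 0, 0]}, {"jaw": 0, "offset": [0, 0, 3], "rot": [0, 0, 0]}, {"jaw": 0, "offset": [0, 0, 3], "rot": [0, 0, 0]}])

```text
time_s: 58.82
eef_pos: [0.6026, -0.1562, 0.0704]
eef_rot: [0.001, 0.711, 0.703, 0.0]
wrist_force: [0.3, -1.5, 4.0]
opening: 0.005
grasp_force: 1.8
```

```bash
python3 - <<'E'
from h import *
im,P=look([],[])
a=cv2.resize(im[150:390,230:430],None,fx=2,fy=2)
im,d,P,K,T=snap("scene"); p=np.array([.602,-.16,.08]); c=np.linalg.inv(T)@np.r_[p,1]; u=int(K[0,0]*c[0]/c[2]+K[0,2]); v=int(K[1,1]*c[1]/c[2]+K[1,2])
b=cv2.resize(im[v-60:v+60,u-50:u+50],None,fx=4,fy=4,interpolation=cv2.INTER_CUBIC)
cv2.imwrite("pics/l1.png",np.hstack([a,b])[...,::-1])
E
```

```text
t 58.83 tcp [ 0.6026 -0.1562  0.0704] x [ 0.012  1.    -0.   ] y [ 1.    -0.012  0.001] z [ 0.001 -0.    -1.   ] F [ 0.3 -1.5  4. ] op 0.005 gf 1.8 q6 [-0.44  0.43  1.59  0.    1.12 -0.43]
```

View pics/l1.png

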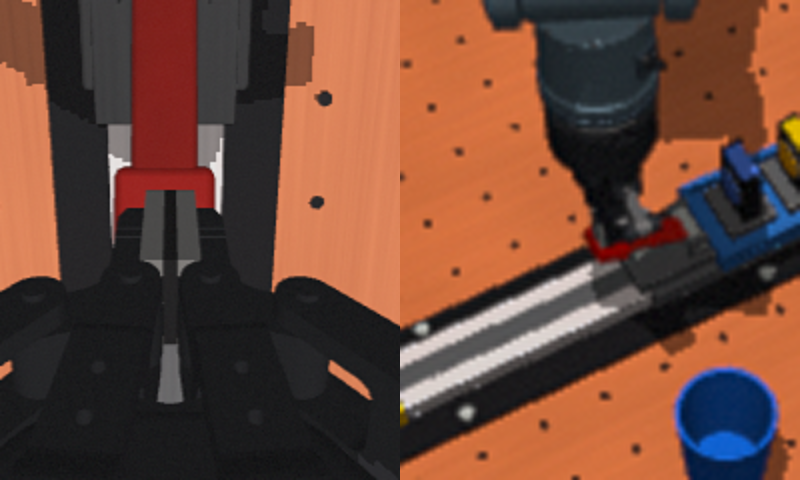

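Emit:
apply_moves(moves=[{"jaw": 0, "offset": [0, 0, 2], "rot": [0, 0, 0]}, {"jaw": 0, "offset": [0, 0, 2], "rot": [0, 0, 0]}, {"jaw": 0, "offset": [0, 0, 2], "rot": [0, 0, 0]}, {"jaw": 0, "offset": [0, 0, 1], "rot": [0, 0, 0]}, {"jaw": 0, "offset": [0, 0, 0], "rot": [0, 0, 0]}])

```text
time_s: 59.55
eef_pos: [0.602, -0.156, 0.0629]
eef_rot: [-0.0, 0.711, 0.703, -0.0]
wrist_force: [-0.3, -0.6, 3.6]
opening: -0.002
grasp_force: 1.6
```

Emit:
apply_moves(moves=[{"jaw": 0, "offset": [0, 0, 1], "rot": [0, 0, 0]}, {"jaw": 0, "offset": [0, 0, 1], "rot": [0, 0, 0]}, {"jaw": 0, "offset": [0, 0, 1], "rot": [0, 0, 0]}, {"jaw": 0, "offset": [0, 0, 0], "rot": [0, 0, 0]}, {"jaw": 0, "offset": [0, 0, 0], "rot": [0, 0, 0]}])

```text
time_s: 60.18
eef_pos: [0.6019, -0.1559, 0.06]
eef_rot: [-0.0, 0.711, 0.703, -0.0]
wrist_force: [0.6, -0.5, 3.1]
opening: -0.0
grasp_force: 1.5
```

Emit:
apply_moves(moves=[{"jaw": 0, "offset": [0, 0, 1], "rot": [0, 0, 0]}, {"jaw": 0, "offset": [0, 0, 1], "rot": [0, 0, 0]}, {"jaw": 0, "offset": [0, 0, 1], "rot": [0, 0, 0]}, {"jaw": 0, "offset": [0, 0, 0], "rot": [0, 0, 0]}, {"jaw": 0, "offset": [0, 0, 0], "rot": [0, 0, 0]}])

```text
time_s: 60.8
eef_pos: [0.602, -0.1559, 0.057]
eef_rot: [-0.0, 0.711, 0.703, 0.0]
wrist_force: [0.3, -0.9, 2.8]
opening: 0.002
grasp_force: 1.1
```

Emit:
apply_moves(moves=[{"jaw": 0, "offset": [0, 0, 1], "rot": [0, 0, 0]}, {"jaw": 0, "offset": [0, 0, 1], "rot": [0, 0, 0]}, {"jaw": 0, "offset": [0, 0, 1], "rot": [0, 0, 0]}, {"jaw": 0, "offset": [0, 0, 0], "rot": [0, 0, 0]}, {"jaw": 0, "offset": [0, 0, 0], "rot": [0, 0, 0]}])

```text
time_s: 61.42
eef_pos: [0.602, -0.1559, 0.054]
eef_rot: [-0.0, 0.711, 0.703, 0.0]
wrist_force: [0.7, 0.7, 1.0]
opening: -0.001
grasp_force: 0.7
```

```bash
python3 - <<'E'
from h import *
im,P=look([],[])
c=im.astype(int); m=(c[...,0]>c[...,1]+50)&(c[...,0]>c[...,2]+50)&(P[...,2]>.04)&(P[...,2]<.12)&(abs(P[...,0]-.602)<.03)&(P[...,1]<-.08)&(P[...,1]>-.19)
q=P[m]
for y in np.arange(-.175,-.085,.01):
    s=q[abs(q[:,1]-y)<.005]
    if len(s): print(round(y,3),len(s),np.round(np.median(s[:,2]),4))
E
```

```text
t 61.42 tcp [ 0.602  -0.1559  0.054 ] x [0.012 1.    0.   ] y [ 1.    -0.012 -0.   ] z [-0.  0. -1.] F [0.7 0.7 1. ] op -0.001 gf 0.7 q6 [-0.44  0.46  1.59  0.    1.09 -0.43]
-0.155 278 0.074
-0.145 584 0.0713
-0.135 588 0.0693
-0.125 604 0.0672
-0.115 630 0.0652
-0.105 645 0.0632
-0.095 134 0.0619
```

Emit:
apply_moves(moves=[{"jaw": 0, "offset": [0, 0, 1], "rot": [0, 0, 0]}, {"jaw": 0, "offset": [0, 0, 1], "rot": [0, 0, 0]}, {"jaw": 0, "offset": [0, 0, 1], "rot": [0, 0, 0]}, {"jaw": 0, "offset": [0, 0, 1], "rot": [0, 0, 0]}, {"jaw": 0, "offset": [0, 0, 0], "rot": [0, 0, 0]}])

```text
time_s: 62.1
eef_pos: [0.6018, -0.1558, 0.0497]
eef_rot: [-0.0, 0.711, 0.703, -0.0]
wrist_force: [-0.3, -0.3, 0.3]
opening: -0.001
grasp_force: 0.0
```

Emit:
apply_moves(moves=[{"jaw": 0, "offset": [0, 0, 1], "rot": [0, 0, 0]}, {"jaw": 0, "offset": [0, 0, 1], "rot": [0, 0, 0]}, {"jaw": 0, "offset": [0, 0, 1], "rot": [0, 0, 0]}, {"jaw": 0, "offset": [0, 0, 0], "rot": [0, 0, 0]}, {"jaw": 0, "offset": [0, 0, 0], "rot": [0, 0, 0]}])

```text
time_s: 62.72
eef_pos: [0.602, -0.156, 0.0471]
eef_rot: [-0.0, 0.711, 0.703, -0.0]
wrist_force: [-0.4, 0.5, 0.2]
opening: 0.002
grasp_force: 0.0
```

```bash
cat >> h.py <<'E'
def lever(im,P):
    c=im.astype(int); m=(c[...,0]>c[...,1]+50)&(c[...,0]>c[...,2]+50)&(P[...,2]>.04)&(P[...,2]<.12)&(abs(P[...,0]-.602)<.03)&(P[...,1]<-.08)&(P[...,1]>-.19)
    q=P[m]; print("lever",[(round(y,3),round(float(np.median(q[abs(q[:,1]-y)<.005][:,2])),4)) for y in np.arange(-.175,-.085,.01) if (abs(q[:,1]-y)<.005).sum()>5])
E
python3 - <<'E'
from h import *
lever(*look([],[]))
E
```

```text
t 62.73 tcp [ 0.602  -0.156   0.0471] x [0.012 1.    0.   ] y [ 1.    -0.012 -0.   ] z [-0.  0. -1.] F [-0.4  0.5  0.2] op 0.002 gf 0.0 q6 [-0.44  0.47  1.59  0.    1.08 -0.43]
lever [(np.float64(-0.155), 0.0612), (np.float64(-0.145), 0.0607), (np.float64(-0.135), 0.0607), (np.float64(-0.125), 0.0606), (np.float64(-0.115), 0.0606), (np.float64(-0.105), 0.0606), (np.float64(-0.095), 0.0608)]
```

Force vanished and the lever is now level: snapped. Rise clear and verify everything.

Emit:
apply_moves(moves=[{"jaw": 0, "offset": [0, 0, -15], "rot": [0, 0, 0]}, {"jaw": 0, "offset": [0, 0, -50], "rot": [0, 0, 0]}, {"jaw": 0, "offset": [0, 0, -50], "rot": [0, 0, 0]}, {"jaw": 0, "offset": [0, 0, -50], "rot": [0, 0, 0]}, {"jaw": 0, "offset": [0, -60, 0], "rot": [0, 0, 0]}])

```text
time_s: 63.4
eef_pos: [0.5472, -0.1577, 0.2197]
eef_rot: [0.007, 0.711, 0.703, 0.002]
wrist_force: [-1.0, -0.4, -0.3]
opening: 0.002
grasp_force: 0.0
```

Emit:
apply_moves(moves=[{"jaw": 0, "offset": [-50, -60, 0], "rot": [0, 0, 0]}, {"jaw": 0, "offset": [0, -60, 0], "rot": [0, 0, 0]}, {"jaw": 0, "offset": [0, 0, 0], "rot": [0, 0, 0]}, {"jaw": 0, "offset": [0, 0, 0], "rot": [0, 0, 0]}, {"jaw": 0, "offset": [0, 0, 0], "rot": [0, 0, 0]}])

```text
time_s: 64.03
eef_pos: [0.4348, -0.1944, 0.213]
eef_rot: [0.001, 0.711, 0.703, 0.0]
wrist_force: [0.5, 0.0, -0.6]
opening: -0.003
grasp_force: 0.0
```

```bash
python3 - <<'E'
from h import *
im,d,P,K,T=snap("top"); print("knob",rect(P,(.606,.237),.09,.105,.03),"target",rect(P,(.436,.367),.057,.075,.05)); lever(im,P)
for y in(.151,.101,.051,.002,-.048): print(rect(P,(.603,y),.099,.115,.024))
im,d,P,K,T=snap("scene"); lever(im,P); print("knob",rect(P,(.606,.237),.09,.105,.03))
cv2.imwrite("pics/s3.png",cv2.resize(im[90:290,200:500],None,fx=2.6,fy=2.6,interpolation=cv2.INTER_CUBIC)[...,::-1])
E
```

```text
knob (0.6031, 0.2384, -4.5, 16.8, 15.6, 27, 0.0971) target (0.4327, 0.3679, -0.9, 39.6, 17.6, 71, 0.0639)
lever [(np.float64(-0.175), 0.0598), (np.float64(-0.165), 0.0614), (np.float64(-0.155), 0.0611), (np.float64(-0.145), 0.0577), (np.float64(-0.135), 0.0593), (np.float64(-0.125), 0.0591), (np.float64(-0.115), 0.0595), (np.float64(-0.105), 0.0595), (np.float64(-0.095), 0.0574)]
(0.6036, 0.1508, 2.6, 38.6, 20.2, 70, 0.1069)
(0.6016, 0.1003, 1.4, 37.1, 15.7, 61, 0.1078)
(0.6003, 0.0546, 2.7, 38.9, 17.4, 69, 0.1067)
(0.5998, 0.0033, 0.3, 39.5, 16.1, 67, 0.1064)
(0.5999, -0.0453, 0.4, 38.9, 16.5, 66, 0.1066)
lever [(np.float64(-0.175), 0.0584), (np.float64(-0.165), 0.0608), (np.float64(-0.155), 0.0605), (np.float64(-0.145), 0.0579), (np.float64(-0.135), 0.0584), (np.float64(-0.125), 0.0569), (np.float64(-0.115), 0.0585), (np.float64(-0.105), 0.0575), (np.float64(-0.095), 0.0576)]
knob (0.6089, 0.2385, -66.6, 17.7, 15.3, 25, 0.0963)
```

View pics/s3.png

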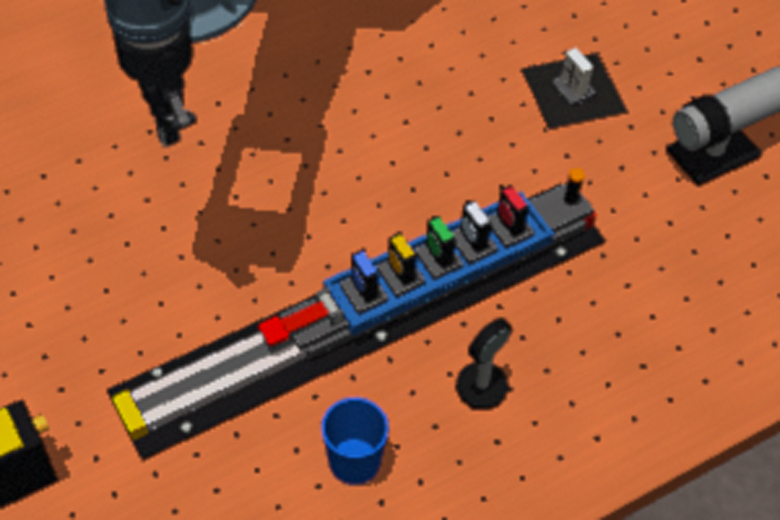

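```bash
python3 -c "
from bench import ctrl
print(ctrl.hand_in())"
```

```text
the job is handed in; nothing more can be done
None
```

The job is handed in: the target stands on the mat, all five holders stand upright in the tray facing along the rail, the carriage is home at the red stop, and the clamp lever has snapped down and stays down.

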